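# Stand the cutting template in its bay

### The arm

A 6-joint arm with a two-finger parallel gripper is mounted at the origin on the work surface. World frame = base frame: x ahead of the robot, y to its left, z up, the work surface at z = 0. Lengths are in m, angles in degrees, forces in N, time in s.
With the tool pointing down it reaches from about 0.3 to 0.75 m from the base axis. Payload 8.5 kg.
Tool frame: the origin (TCP) lies on the centre line of the jaws, within the pads' length; the fingertips stand 14 mm ahead of it and the grasp point (between the pads) lies 5 mm behind it; z points along the fingers, x is the direction in which the jaws open and shut, and the axes are right-handed (so a half turn about z gives the same grasp; the last joint's range is limited). The gripper opens to 85 mm and grips with 20 to 120 N. Pads are 22 mm wide; open, the fingers measure 114 mm over their backs; the gripper's body (76 mm by 85 mm) begins 54 mm behind the grasp point. The pads swing forward as they close: fully open they stand 13 mm farther back than shut.
Start: joints at [-89.685, 21.807, 74.336, -0, 83.858, -12.336], TCP at [0.12, -0.537, 0.225] pointing down, gripper open.
Joint ranges: [-178.18, 178.18], [-50.72, 133.34], [12.68, 142.11], [-81.47, 261.47], [9.98, 163.14], [-165.26, 165.26]. Speed limits (degrees/s): [136.94, 136.94, 180, 180, 180, 180].

### API

Orientations are given as a 3x3 rotation matrix whose columns are the frame's x, y, z axes.
In Python, from rig import * gives the robot as it stands.
- The arm moves only by the shell command python3 -m crank 'ROWS' [FORCE]. ROWS is JSON, one flat list of numbers, 7 for each row, row after row: the turn, a rotation vector about the world's x, y, z in rad, then the shift along the world's x, y, z in m, then the opening in per cent of the stroke, from 0 (shut) to 100 (fully open). A call has 1 to 20 rows; each row shifts and turns the commanded pose from where the row before left it; what a row does not reach is not made up. A row lasts 1/10 s, in which the tool goes at most 50 mm and 8.59 degrees, less where a joint would pass 70% of its speed; a pose out of reach is approached as far as the arm can. A call is refused whole if a number of a shift passes 0.05 or a number of a turn 0.15, either way. A call with a gripper value outside its range is refused whole. The fingers move at their own pace and stop on an object; FORCE is the grip in N (left out, the last holds). Time passes only in rows, so rows that do not move let the fingers close. It gives the time, the measured TCP pose, the force and the opening at its end, in the units of the state.
- observe(): the state, without advancing time (a new reading comes with each control period).
- get_image(name): name is "scene" or "top" or "wrist"; returns a dict with "frame" (384x512x3 uint8, red, green, blue), "fov_y" (degrees; the focal length in pixels is half the picture's height over the tangent of half this angle, whatever the lens; pixels are square), "cx", "cy" (the principal point, pixels), "world_to_cam" (4x4, takes a point from world to camera coordinates). Camera axes: x right, y up, looking along -z (the intrinsics and any distortion apply to the point x, -y, -z); pixel columns grow to the right and rows downward; lengths in m; the calibration is good to about 2 mm. A picture is of the moment at which its call begins. There is no depth.
- close_job(): hands the job in, once; it reports no verdict.
The state is a dict: "time_s": time; "q": joint angles; "qvel": joint speeds; "joint_efforts": joint torques, N m; "position": TCP position; "tool_rot": TCP orientation; "ft_force": force on the tool from outside, world axes, zero at the start; "wrist_torque": the same for the moment, N m; "grip_width": finger opening in m.
Only numpy, scipy, OpenCV 4.12 (cv2) and the standard library are available. Lean on these libraries where they do the work, as an engineer would, in place of code of your own. Each camera call takes 0.05 s, during which the arm holds its last target. There are 200 camera calls.

### The job

Tip the orange cutting template up off the front rest until it leans back on the rack's rear rail with its foot still in the wooden ledge's groove, and let it settle there. Then slide it along the groove, away from the end where it starts, until its foot drops fully into the deeper bay, and leave it standing there on its own. Tip and slide it gently without lifting it out of the rack, and leave the steel weights and the folding rule where they lie.

Things in the scene. Friction and masses are not known exactly. Their poses are not given: they have to be found in the camera images.
- template: Orange plate 95 mm tall (z), 130 wide (y), 10 thick (x), pale stripes, black dot near the top, 0.15-0.35 kg. Origin: centre of its foot edge. It starts leaning 45 degrees forward (top towards the rack's -x), foot in the ledge's groove against the fence, front face on the front rest bar, top 33 mm standing out past the bar. It starts at rack y = 65 to 95 mm.
- rack: Green fixed rack. Origin on the table; x to the rack's back, y along it, z up. Rack-frame mm: base plate x -135 to 35, y -200 to 200, 10 thick; wooden ledge on it: deck x -60 to -9, top z = 40, then a foot groove x -9 to 8, floor z = 34, all along the rack; green fence behind, x 8 to 22, top z = 46. Standing in the groove against fence and rail the template leans back about 9 to 14 degrees.
- bay_range (a point): Middle of the stretch of the groove's floor that holds the bay: a gap in that floor 138 mm long (y), 17 wide (rack x -9 to 8), 24 deep. Its centre is up to 33 mm to either side of this point along y, differently each time and not reported: find it by feel (sliding towards -y, the foot drops 24 mm, then stops at the bay's end) or by eye.
- rear_rail (a point): Middle of the rear rail: steel bar 10 mm thick along rack y; this point on its axis (rack x 20, z 90 mm); posts at y = -190 and 190.
- front_rest (a point): Middle of the front rest: steel bar 12 mm thick along rack y; this point on its axis (rack x -47, z 74 mm); posts at y = -190 and 190.
- weight_a: Steel block 30 x 90 x 30 mm, 0.62 kg, lying on the rack's base plate in front of the ledge, under the front rest; origin at the centre of its underside. Leave it alone.
- weight_b: Same steel block, on the table to the left. Leave it alone.
- weight_c: Same steel block, on the table to the right. Leave it alone.
- rule: Folded yellow and white folding rule, 18 x 235 x 16 mm, long along its y; origin at the centre of its underside. Leave it alone.
Things that resemble listed ones, but are neither listed nor needed, are in the scene too. What is meant by the template is not green or purple, and is the larger of those in its own colour.

How it is judged:
By the outcome, as a careful person would: the job done as asked, in the order asked, and still so for the second after the job is handed in, with the robot touching nothing.
It also fails if it takes over 58 s, if anything falls off the work surface, if the arm or the gripper's body presses on something with over 40 N, if the wrist force passes 120 N, or if a joint passes its speed limit or range.

## Working session

There is one attempt and no reset: what is moved stays moved. The work goes in short steps, Python scripts to look and compute and a shell command to move; the robot and the scene stay as the last step left them, time stands still between calls to the robot, and variables do not carry over. Pictures are saved under pics/ and viewed, about 8 in all and at most 12, crops included, and the job is handed in when it is done.

```bash
ls; mkdir -p pics; python3 - <<'E'
from rig import *
import cv2,json,numpy as np
s=observe();print(s)
for n in("scene","top"):
    d=get_image(n);cv2.imwrite(f"pics/{n}0.png",d["frame"][:,:,::-1])
    print(n,{k:(np.round(v,4).tolist() if k!="frame" else 0) for k,v in d.items()})
E
```

```text
pics
{'time_s': 0.0, 'q': array([-8.96851504e+01,  2.18418672e+01,  7.43850257e+01,  4.79720451e-04,
        8.38575229e+01, -1.23379378e+01]), 'qvel': array([ 0.02029022, -0.11439347, -0.05062671, -0.07862273, -0.01637576,
        0.09275551]), 'joint_efforts': array([ 3.10615678e-04, -4.48460805e+01, -2.31278747e+01, -1.40179391e-04,
        4.75791181e-03,  2.62541084e-05]), 'position': array([ 0.12045129, -0.53634175,  0.22430196]), 'tool_rot': array([[ 2.19041395e-01, -9.75715567e-01,  2.28351646e-07],
       [-9.75714508e-01, -2.19041157e-01,  1.47335514e-03],
       [-1.43752552e-03, -3.22948571e-04, -9.99998915e-01]]), 'ft_force': array([ 0.30885226, -0.16718178,  0.08057729]), 'wrist_torque': array([-0.03076106,  0.01684269, -0.02706735]), 'grip_width': 0.0855893365401007}
scene {'frame': 0, 'fov_y': 46.1324, 'cx': 264.2745, 'cy': 183.2502, 'world_to_cam': [[-0.6092, 0.7928, -0.0183, 0.3684], [-0.5158, -0.3786, 0.7685, 0.2155], [0.6023, 0.4777, 0.6395, -1.7989], [0.0, 0.0, 0.0, 1.0]]}
top {'frame': 0, 'fov_y': 42.0964, 'cx': 265.1895, 'cy': 199.1563, 'world_to_cam': [[-0.0031, -0.9997, -0.0246, -0.0125], [0.9924, -0.0061, 0.1231, -0.5783], [-0.1232, -0.024, 0.9921, -1.4372], [0.0, 0.0, 0.0, 1.0]]}
```

View pics/scene0.png

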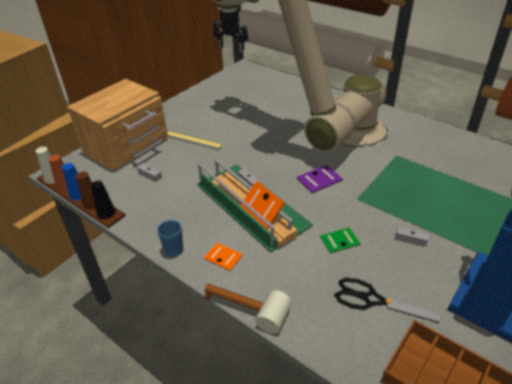

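View pics/top0.png

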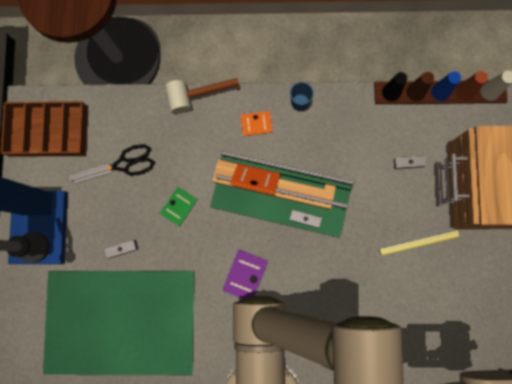

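The top view shows the rack at about (211–353, 154–236) with its back away from the robot. The template is at about (255,180), weight_a at (305,218) and the small orange decoy at (256,123). I'll zoom in and mask the base plate.

```bash
cat > h.py <<'E'
from rig import *
import cv2,numpy as np
def cam(n):
    d=get_image(n);return d
def ray(d,u,v):
    f=d["frame"].shape[0]/2/np.tan(np.radians(d["fov_y"]/2));M=np.array(d["world_to_cam"])
    R,t=M[:3,:3],M[:3,3];c=-R.T@t
    r=R.T@np.array([(u-d["cx"])/f,-(v-d["cy"])/f,-1.]);return c,r
def onz(d,u,v,z):
    c,r=ray(d,u,v);return c+r*(z-c[2])/r[2]
def proj(d,P):
    f=d["frame"].shape[0]/2/np.tan(np.radians(d["fov_y"]/2));M=np.array(d["world_to_cam"])
    p=M[:3,:3]@np.asarray(P)+M[:3,3];return np.array([d["cx"]+f*p[0]/-p[2],d["cy"]-f*p[1]/-p[2]])
def save(d,name,x0,y0,x1,y1,s):
    cv2.imwrite(f"pics/{name}.png",cv2.resize(d["frame"][y0:y1,x0:x1,::-1],None,fx=s,fy=s,interpolation=cv2.INTER_CUBIC))
E
python3 - <<'E'
from h import *
a=cam("top");b=cam("scene")
save(a,"topz",200,140,360,245,5)
save(b,"scenez",190,150,320,250,6)
hsv=cv2.cvtColor(a["frame"],cv2.COLOR_RGB2HSV)
m=cv2.inRange(hsv,(55,60,20),(90,255,255))
m[:, :200]=0; m[245:]=0;m[:145]=0;m[:,360:]=0
m=cv2.morphologyEx(m,cv2.MORPH_CLOSE,np.ones((3,3)))
n,l,st,c=cv2.connectedComponentsWithStats(m);print(st)
cs=cv2.findContours(m,cv2.RETR_EXTERNAL,cv2.CHAIN_APPROX_NONE)[0]
pts=np.vstack([k for k in cs if len(k)>15]);hull=cv2.convexHull(pts)
r=cv2.minAreaRect(hull);bx=cv2.boxPoints(r);print(r,bx)
W=[onz(a,u,v,.01)[:2] for u,v in bx];print(np.round(W,4));print([np.linalg.norm(W[i]-W[i-1]) for i in range(4)])
hp=cv2.approxPolyDP(hull,2.5,True)[:,0];print([ (p.tolist(),np.round(onz(a,*p,.01)[:2],4).tolist()) for p in hp])
E
```

```text
[[     0      0    512    384 192818]
 [   221    156    131     47    889]
 [   211    184    135     53   2901]]
((280.55902099609375, 195.74786376953125), (133.64389038085938, 53.65643310546875), 13.172554969787598) [[209.38155 206.64249]
 [221.60902 154.39786]
 [351.7365  184.85324]
 [339.50903 237.09787]]
[[ 0.5598  0.1533]
 [ 0.7196  0.1177]
 [ 0.6231 -0.2745]
 [ 0.4667 -0.2346]]
[np.float64(0.39894611379690464), np.float64(0.16367740851404472), np.float64(0.40392757597815915), np.float64(0.16137911824801382)]
[([351, 186], [0.6196, -0.2722]), ([339, 236], [0.47, -0.2332]), ([211, 206], [0.5617, 0.1485]), ([222, 156], [0.7146, 0.1165])]
```

View pics/topz.png

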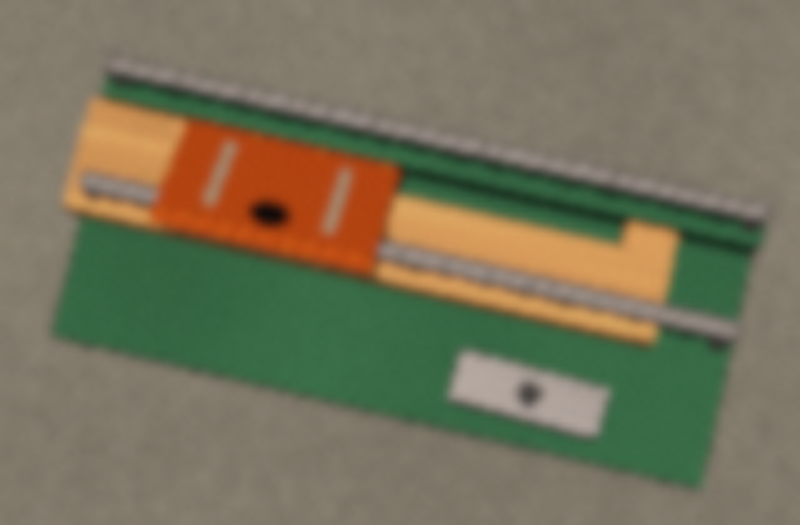

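View pics/scenez.png

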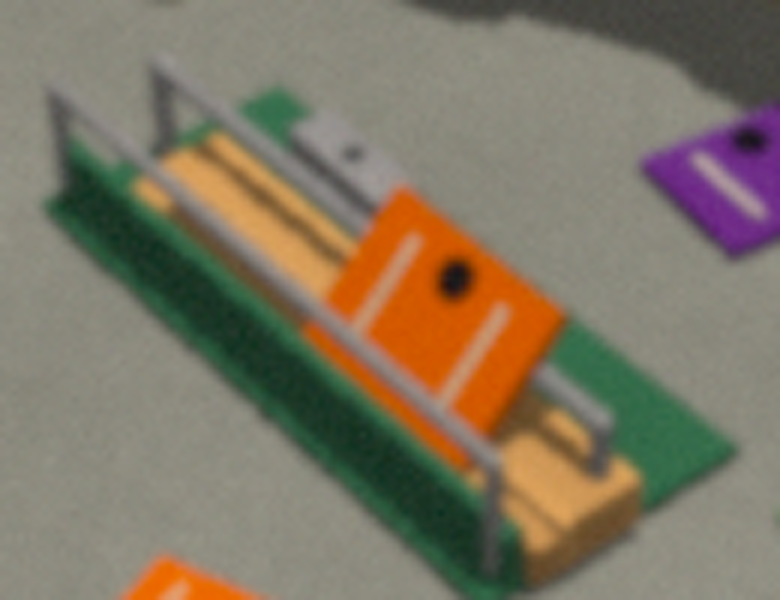

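The top crop shows the bay as a green gap in the wood, from the template's edge at crop (400,180) to its −y end at about crop (625,222). Next I'll fit the rack pose, and check it against the rails and the template.

```bash
python3 - <<'E'
from h import *
a=cam("top");b=cam("scene")
th=np.radians(13.5)
X=np.array([np.cos(th),-np.sin(th),0]);Y=np.array([np.sin(th),np.cos(th),0])
O=np.array([.6427,-.0717,0])
def rk(w): w=w-O;return np.round(1e3*np.array([w@X,w@Y,w[2]]),1)
T=lambda p:(200+p[0]/5-.4,140+p[1]/5-.4); S=lambda p:(190+p[0]/6-.4,150+p[1]/6-.4)
for nm,p,z in [("rail L",(115,68),.095),("rail R",(762,213),.095),("rest L",(85,183),.08),("rest R",(735,330),.08),
  ("base FL",(55,335),.01),("base FR",(702,488),.01),("fenceend",(762,245),.01),
  ("bay -y end",(623,232),.034),("wood R back",(680,235),.034),("deck FR",(657,343),.04),("deck FL",(67,208),.04),
  ("tmplUL",(183,120),.046),("tmplUR",(403,165),.046),("tmplLR",(378,268),.1047),("tmplLL",(152,217),.1047),("w_a",(530,393),.04)]:
    print("top",nm,rk(onz(a,*T(p),z)))
for nm,p,z in [("rail L",(497,458),.095),("rail R",(52,88),.095),("rest L",(605,422),.08),("rest R",(155,60),.08),
  ("base FL",(735,452),.01),("base BR",(45,208),.01),("tmpl topR",(400,190),.108),("tmpl topL",(566,318),.108)]:
    print("scene",nm,rk(onz(b,*S(p),z)))
for d in(a,b):
    m=cv2.inRange(cv2.cvtColor(d["frame"],cv2.COLOR_RGB2HSV),(3,180,120),(13,255,255))
    n,l,st,c=cv2.connectedComponentsWithStats(m)
    for i in range(1,n):
        if st[i,4]>150: print(st[i],c[i],rk(onz(d,*c[i],.075)))
# green in the groove along rack y (z=.01 visible)
hsv=cv2.cvtColor(a["frame"],cv2.COLOR_RGB2HSV)
for y in range(40,-190,-6):
    px=proj(a,O+X*-.002+Y*y/1e3+[0,0,.034]);q=cv2.getRectSubPix(hsv,(1,1),tuple(map(float,px)))[0,0];print(y,q,end=";")
E
```

```text
top rail L [ 18.9 186.5  95. ]
top rail R [  20.3 -191.5   95. ]
top rest L [-47.9 189.5  80. ]
top rest R [ -46.2 -192.4   80. ]
top base FL [-132.2  195.9   10. ]
top base FR [-133. -201.   10.]
top fenceend [  17.4 -204.9   10. ]
top bay -y end [   2.2 -120.9   34. ]
top wood R back [   8. -154.   34.]
top deck FR [ -58.5 -154.1   40. ]
top deck FL [-59.3 202.7  40. ]
top tmplUL [  6.7 147.4  46. ]
top tmplUR [ 9.8 14.4 46. ]
top tmplLR [-60.9  12.7 104.7]
top tmplLL [-61.6 143.9 104.7]
top w_a [-104.1  -88.3   40. ]
scene rail L [ 21.7 193.1  95. ]
scene rail R [  26.5 -182.6   95. ]
scene rest L [-42.9 196.2  80. ]
scene rest R [ -41.5 -184.7   80. ]
scene base FL [-127.4  202.4   10. ]
scene base BR [  37.3 -190.6   10. ]
scene tmpl topR [-55.5  22.5 108. ]
scene tmpl topL [-56.7 151.3 108. ]
[ 12 109  12  43 359] [ 17.69359331 130.8189415 ] [-48.7 798.1  75. ]
[241 112  31  23 474] [256.08860759 123.22151899] [131.6 115.5  75. ]
[ 30 126  12  27 231] [ 36.06060606 140.35930736] [-64.1 736.3  75. ]
[ 68 129  12  23 215] [ 73.70697674 140.2372093 ] [-38.5 627.1  75. ]
[ 49 130  
[... 417 characters left out ...]
 212 176];34 [  9 231 177];28 [  9 232 177];22 [  9 229 173];16 [ 12 179 121];10 [ 46  94 103];4 [ 51  93 108];-2 [ 51  95 109];-8 [ 52  96 108];-14 [ 53  94 110];-20 [ 50  95 108];-26 [ 51  93 109];-32 [ 51  97 108];-38 [ 51  92 108];-44 [ 51  97 107];-50 [ 53  92 106];-56 [ 52  96 108];-62 [ 51  94 107];-68 [ 52  94 109];-74 [ 51  95 108];-80 [ 52  92 109];-86 [ 52  98 108];-92 [ 54  92 108];-98 [ 52  97 109];-104 [ 53  92 110];-110 [ 53  98 111];-116 [ 45  93 109];-122 [ 18 137 165];-128 [ 16 148 215];-134 [ 15 148 217];-140 [ 15 148 217];-146 [ 16 148 214];-152 [ 22 126 159];-158 [ 63 103 103];-164 [ 68 124 101];-170 [ 69 121 101];-176 [ 68 121 101];-182 [ 68 122 100];-188 [ 68 122  99];
```

```bash
cat >> h.py <<'E'
th=np.radians(13.5)
X=np.array([np.cos(th),-np.sin(th),0]);Y=np.array([np.sin(th),np.cos(th),0]);Z=np.array([0,0,1.])
O=np.array([.6453,-.0693,0])
def rk(w): w=np.asarray(w)-O;return np.round(1e3*np.array([w@X,w@Y,w[2]]),1)
def wd(x,y,z): return O+X*x/1e3+Y*y/1e3+Z*z/1e3
def foot(phi): # phi deg, >0 forward lean, <0 back lean -> foot centre x,z (rack mm)
    p=np.radians(phi)
    return (8-5*np.cos(p),34+5*np.sin(p)) if phi>=0 else (8-12*np.tan(-p)-5*np.cos(p),34+5*np.sin(-p))
def tcp(phi,s,y,n=0,dz=0): # point at s along the plate from foot, n off mid-plane
    p=np.radians(phi);x,z=foot(phi)
    return wd(x-s*np.sin(p)+n*np.cos(p),y,z+s*np.cos(p)+n*np.sin(p)+dz)
def toolrot(phi):
    p=np.radians(phi);n=X*np.cos(p)+Z*np.sin(p);u=-X*np.sin(p)+Z*np.cos(p);return np.c_[n,-Y,-u]
E
python3 - <<'E'
from h import *
s=observe();P=tcp(45,145,80);d=P-s["position"];print(P,d,d/15)
print("s86",tcp(45,86,80), "upright",tcp(-9,86,80))
E
```

```text
[0.56861918 0.03138265 0.14006602] [ 0.44815775  0.56792616 -0.08464519] [ 0.02987718  0.03786174 -0.00564301]
s86 [0.60918578 0.02164347 0.09834672] upright [0.67818614 0.00507795 0.11972337]
```

```bash
python3 -m crank '[0,0,0.1238,0.028,0.0355,0,45, 0,0,0.1238,0.028,0.0355,0,45, 0,0,0.1238,0.028,0.0355,0,45, 0,0,0.1238,0.028,0.0355,0,45, 0,0,0.1238,0.028,0.0355,0,45, 0,0,0.1238,0.028,0.0355,0,45, 0,0,0.1238,0.028,0.0355,0,45, 0,0,0.1238,0.028,0.0355,0,45, 0,0,0.1238,0.028,0.0355,0,45, -0.0306,-0.1273,0,0.028,0.0355,-0.014,45, -0.0306,-0.1273,0,0.028,0.0355,-0.014,45, -0.0306,-0.1273,0,0.028,0.0355,-0.014,45, -0.0306,-0.1273,0,0.028,0.0355,-0.014,45, -0.0306,-0.1273,0,0.028,0.0355,-0.014,45, -0.0306,-0.1273,0,0.028,0.0355,-0.014,45, 0,0,0,0.028,0.0355,0,45, 0,0,0,0,0,0,45, 0,0,0,0,0,0,45]' 25
python3 - <<'E'
from h import *
s=observe();print(s["position"],tcp(45,145,80));print(np.round(toolrot(45).T@s["tool_rot"],3));print(s["ft_force"],s["grip_width"],s["time_s"])
d=cam("wrist");print({k:(np.round(v,4).tolist() if k!="frame" else 0) for k,v in d.items()})
save(d,"w1",0,0,512,384,1.5)
for p in [tcp(45,95,80,5),tcp(45,95,145,5),tcp(45,95,15,5),wd(-47,0,80),wd(-47,145,80)]: print(proj(d,p))
E
```

```text
time_s: 2.1
position: [0.5474, -0.0016, 0.1568]
tool_rot: [[0.741, -0.235, 0.628], [-0.175, -0.972, -0.157], [0.648, 0.006, -0.762]]
ft_force: [-0.4, 0.1, 0.3]
grip_width: 0.0384
[ 0.54738621 -0.00158862  0.1567634 ] [0.56861918 0.03138265 0.14006602]
[[ 0.997  0.003 -0.081]
 [-0.003  1.     0.006]
 [ 0.081 -0.006  0.997]]
[-0.36467859  0.06010782  0.32935335] 0.038383513884156124 2.1
{'frame': 0, 'fov_y': 67.4523, 'cx': 254.569, 'cy': 195.0356, 'world_to_cam': [[0.741, -0.1764, 0.6479, -0.506], [0.3985, 0.8921, -0.2129, -0.209], [-0.5405, 0.4159, 0.7314, 0.0191], [0.0, 0.0, 0.0, 1.0]]}
[267.09221793 156.52640865]
[268.34468089  64.24832153]
[266.02987664 234.79684389]
[255.04513903 236.63669941]
[255.38661651  70.04968086]
```

View pics/w1.png

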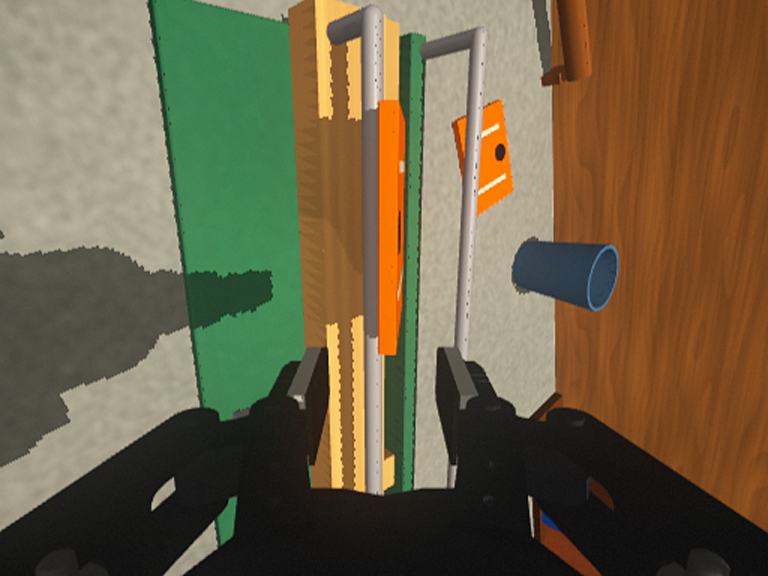

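The wrist view shows the template's top edge running from (390,100) to (395,355) between the jaws. The front rest is just left of it, and the bay's −y end tooth is at (388,455). The prediction is off by only 2–3 mm: the template is at y≈78, and −1.5 mm along its normal. Now I'll work out the correction and the approach.

```bash
python3 - <<'E'
from h import *
from scipy.spatial.transform import Rotation as R
s=observe();d=cam("wrist")
for p in[(383,455),(325,318),(362,322)]: print("bayends?",rk(onz(d,p[0]/1.5,p[1]/1.5,.034)))
P=tcp(45,125,78,-1.5);Q=tcp(45,88,78,-1.5)
print(R.from_matrix(toolrot(45)@s["tool_rot"].T).as_rotvec(),P-s["position"],Q-P)
E
```

```text
bayends? [  -7.2 -119.8   34. ]
bayends? [-59.2  14.1  34. ]
bayends? [-27.6   3.8  34. ]
[-0.01324057 -0.07999989  0.00341194] [ 0.03372429  0.02856986 -0.0319701 ] [ 0.02544007 -0.00610762 -0.02616295]
```

```bash
python3 -m crank '[-0.0044,-0.0267,0.0011,0.011,0.0095,-0.005,45, -0.0044,-0.0267,0.0011,0.011,0.0095,-0.009,45, -0.0044,-0.0267,0.0011,0.0117,0.0096,-0.018,45, 0,0,0,0,0,0,45, 0,0,0,0.0085,-0.002,-0.0087,45, 0,0,0,0.0085,-0.002,-0.0087,45, 0,0,0,0.0084,-0.0021,-0.0088,45, 0,0,0,0,0,0,45, 0,0,0,0,0,0,45]'
python3 - <<'E'
from h import *
from scipy.spatial.transform import Rotation as R
s=observe();Q=tcp(45,88,78,-1.5);print(rk(s["position"]),rk(Q),R.from_matrix(toolrot(45)@s["tool_rot"].T).as_rotvec(degrees=True))
print(s["ft_force"])
d=cam("wrist");save(d,"w2",120,20,420,320,2)
for p in [tcp(45,95,80,5),tcp(45,95,145,5),tcp(45,95,15,5),wd(-47,0,80),wd(-47,145,80)]: print(proj(d,p))
E
```

```text
time_s: 3.1
position: [0.6094, 0.0252, 0.1219]
tool_rot: [[0.713, -0.249, 0.656], [-0.172, -0.968, -0.18], [0.68, 0.016, -0.733]]
ft_force: [-0.7, -0.4, 1.0]
grip_width: 0.0386
[-57.   83.5 121.9] [-58.8  78.   98.7] [ 0.35706693 -2.29043259  0.91950787]
[-0.6603487  -0.37436907  0.97332456]
[238.78051701 239.25178095]
[236.57946696 127.915082  ]
[240.54132988 328.31976618]
[229.32918469 316.65765934]
[222.9411302  124.66950492]
```

View pics/w2.png

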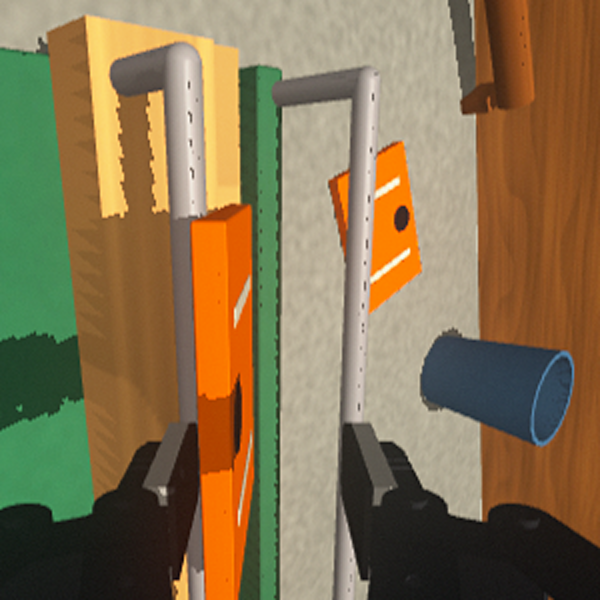

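```bash
python3 - <<'E'
from h import *
s=observe();print(np.round(s["q"],1),np.round(s["qvel"],2),np.round(s["joint_efforts"],1))
E
python3 -m crank '[0,0,0,0,0,0,45, 0,0,0,0,0,0,45]'
```

```text
[ -5.9  24.5 105.3 -39.8  10.   45. ] [ 0.12 -0.63  0.18 -0.26 -0.02  0.36] [ -0.2 -39.5 -16.1  -0.2  -1.4  -0. ]
time_s: 3.35
position: [0.6092, 0.0255, 0.1226]
tool_rot: [[0.712, -0.248, 0.657], [-0.172, -0.969, -0.18], [0.681, 0.016, -0.732]]
ft_force: [0.4, -0.2, 0.7]
grip_width: 0.0382
```

Joint 5 has hit its limit (10°), so a tool tilt of 45° isn't reachable. New plan: straddle the plate with a steeper tool (20°), then push the overhang back with the front pad while the rear pad cages it.

```bash
cat >> h.py <<'E'
from scipy.spatial.transform import Rotation as R
def straddle(phi,psi,w,y,d=15): # tool angle psi, front pad on the top front corner of a plate at phi
    p=np.radians(phi);q=np.radians(psi)
    if phi>=0: c=np.array([8-10*np.cos(p),34.])
    else: c=np.array([8-12*np.tan(-p)-10*np.cos(p),34-10*np.sin(p)])
    C=c+95*np.array([-np.sin(p),np.cos(p)])
    t=np.array([np.sin(q),-np.cos(q)]);n=np.array([np.cos(q),np.sin(q)])
    T=C+(d-14)*t+w/2*n;return wd(T[0],y,T[1])
def delta(P,psi,s=None):
    s=s or observe()
    return np.round(R.from_matrix(toolrot(psi)@s["tool_rot"].T).as_rotvec(),4),np.round(P-s["position"],4)
E
python3 - <<'E'
from h import *
t=wd(0,0,0)
T=np.array([np.sin(np.radians(20)),-np.cos(np.radians(20))])
A=wd(-53-40*T[0],78,105.7-40*T[1]);print(delta(A,20)); print(wd(-53,78,105.7)-A)
E
```

```text
(array([0.1113, 0.3847, 0.0121]), array([-0.0106, -0.0034,  0.0207]))
[ 0.0133028  -0.00319372 -0.0375877 ]
```

```bash
python3 -m crank '[0,0,0,-0.003,0,0.012,50, 0.022,0.077,0.0024,-0.002,-0.001,0.009,50, 0.022,0.077,0.0024,-0.002,-0.001,0,50, 0.022,0.077,0.0024,-0.002,-0.001,0,50, 0.022,0.077,0.0024,-0.002,-0.0004,0,50, 0.022,0.077,0.0024,0,0,0,50, 0,0,0,0,0,0,50, 0,0,0,0,0,0,50]'
python3 - <<'E'
from h import *
print(delta(wd(-53,78,105.7),20),np.round(observe()["q"],1))
E
```

```text
time_s: 4.15
position: [0.5988, 0.0198, 0.1404]
tool_rot: [[0.904, -0.239, 0.355], [-0.218, -0.971, -0.098], [0.368, 0.011, -0.93]]
ft_force: [0.9, -0.6, -0.2]
grip_width: 0.043
(array([0.017 , 0.0243, 0.0055]), array([ 0.0132, -0.0009, -0.0347])) [-8.2 23.6 90.4 -3.7 44.7  7.6]
```

```bash
python3 -m crank '[0.008,0.012,0.0027,0.0033,0,-0.0087,50, 0.008,0.012,0.0027,0.0033,-0.0005,-0.0087,50, 0,0,0,0.0033,-0.0004,-0.0087,50, 0,0,0,0.0033,0,-0.0087,50, 0,0,0,0,0,0,50]'
python3 - <<'E'
from h import *
s=observe();print(rk(s["position"]),delta(straddle(45,20,s["grip_width"]*1e3,78),20,s),s["ft_force"])
W=lambda f:20+22*f/45
pre=None
for f in np.linspace(45,0,16):
    P=rk(straddle(f,20*f/45,W(f),78));print(round(f,1),P,"dR",None if pre is None else P-pre, None if pre is None else np.round(straddle(f,20*f/45,W(f),78)-pp,4),round(W(f)/.855,0));pre=P;pp=straddle(f,20*f/45,W(f),78)
d=cam("wrist");save(d,"w3",120,20,420,320,2)
E
```

```text
time_s: 4.65
position: [0.6119, 0.0189, 0.1039]
tool_rot: [[0.915, -0.233, 0.329], [-0.219, -0.972, -0.08], [0.339, 0.001, -0.941]]
ft_force: [-0.9, 0.5, -0.3]
grip_width: 0.0424
[-53.1  78.  103.9] (array([ 0.0002, -0.0038,  0.    ]), array([ 0.0069, -0.0017,  0.0036])) [-0.8754946   0.4536161  -0.28339749]
45.0 [-46.2  78.  107.4] dR None None 49.0
42.0 [-43.5  78.  110.1] dR [2.7 0.  2.7] [ 0.0026 -0.0006  0.0027] 47.0
39.0 [-40.6  78.  112.7] dR [2.9 0.  2.6] [ 0.0028 -0.0007  0.0026] 46.0
36.0 [-37.6  78.  115.1] dR [3.  0.  2.4] [ 0.0029 -0.0007  0.0024] 44.0
33.0 [-34.4  78.  117.3] dR [3.2 0.  2.2] [ 0.0031 -0.0007  0.0022] 42.0
30.0 [-31.1  78.  119.3] dR [3.3 0.  2. ] [ 0.0032 -0.0008  0.002 ] 41.0
27.0 [-27.6  78.  121.1] dR [3.5 0.  1.8] [ 0.0034 -0.0008  0.0018] 39.0
24.0 [-24.   78.  122.7] dR [3.6 0.  1.6] [ 0.0035 -0.0008  0.0016] 37.0
21.0 [-20.3  78.  124.2] dR [3.7 0.  1.5] [ 0.0036 -0.0009  0.0014] 35.0
18.0 [-16.5  78.  125.4] dR [3.8 0.  1.2] [ 0.0037 -0.0009  0.0012] 34.0
15.0 [-12.6  78.  126.4] dR [3.9 0.  1. ] [ 0.0038 -0.0009  0.001 ] 32.0
12.0 [ -8.6  78.  127.1] dR [4.  0.  0.7] [ 0.0039 -0.0009  0.0008] 30.0
9.0 [ -4.5  78.  127.7] dR [4.1 0.  0.6] [ 0.004  -0.0009  0.0006] 29.0
6.0 [ -0.4  78.  128. ] dR [4.1 0.  0.3] [ 0.004  -0.001   0.0003] 27.0
3.0 [  3.8  78.  128.1] dR [4.2 0.  0.1] [ 0.0041 -0.001   0.0001] 25.0
0.0 [  8.  78. 128.] dR [ 4.2  0.  -0.1] [ 0.0041 -0.001  -0.0001] 23.0
```

View pics/w3.png

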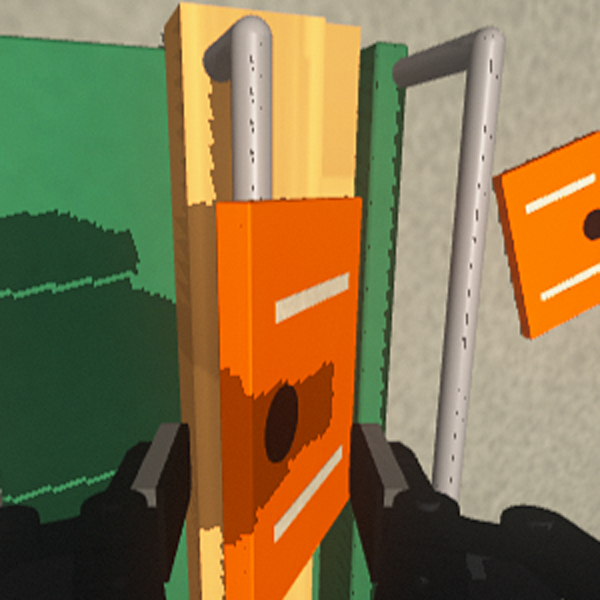

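The plate's overhang sits between the pads: front pad edge at x≈190, plate edge at 220, rear pad at 352. I'll start the push and take it to about 21°.

```bash
python3 -m crank '[0,0,0,0.0035,-0.0009,0.0018,49, 0,0,0,0.0034,-0.0008,0.0018,49, 0.0054,0.0226,0,0.0026,-0.0006,0.0027,47, 0.0054,0.0226,0,0.0028,-0.0007,0.0026,46, 0.0054,0.0226,0,0.0029,-0.0007,0.0024,44, 0.0054,0.0226,0,0.0031,-0.0007,0.0022,42, 0.0054,0.0226,0,0.0032,-0.0008,0.002,41, 0.0054,0.0226,0,0.0034,-0.0008,0.0018,39, 0.0054,0.0226,0,0.0035,-0.0008,0.0016,37, 0.0054,0.0226,0,0.0036,-0.0009,0.0014,35]'
python3 - <<'E'
from h import *
s=observe();print(rk(s["position"]),delta(straddle(21,20*21/45,s["grip_width"]*1e3,78),20*21/45,s),s["ft_force"],s["wrist_torque"])
d=cam("wrist");save(d,"w4",60,0,460,384,1.5)
E
```

```text
time_s: 5.7
position: [0.6447, 0.0111, 0.1269]
tool_rot: [[0.96, -0.233, 0.157], [-0.23, -0.972, -0.039], [0.162, 0.001, -0.987]]
ft_force: [-0.2, 0.3, -0.3]
grip_width: 0.0298
[-19.3  78.1 126.9] (array([ 0.0007, -0.0005, -0.0002]), array([-0.0012,  0.0002, -0.0028])) [-0.24668794  0.34728297 -0.3477636 ] [ 0.00432068  0.04647216 -0.02057907]
```

View pics/w4.png

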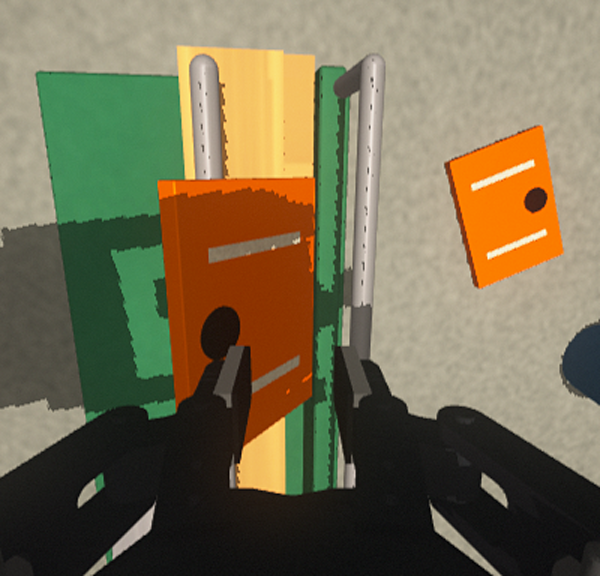

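The pads slipped over the top and now sit above the plate's back face; the plate is still on the rest. The overlap was too small because partly open jaws stand further back. I'll retreat and go in deeper with a steadier opening.

```bash
python3 - <<'E'
from h import *
s=observe()
q=np.radians(25);t=X*np.sin(q)-Z*np.cos(q);n=X*np.cos(q)+Z*np.sin(q)
S0=straddle(45,25,36,78,24)-.005*n;A=S0-.045*t
up=s["position"]+[0,0,.03]
r,_=delta(A,25,s);print("rot",r,"A-up",A-up,"S0-A",S0-A,rk(S0))
a=cam("top");hsv=cv2.cvtColor(a["frame"],cv2.COLOR_RGB2HSV)
m=cv2.inRange(hsv,(3,180,60),(13,255,255));m[:,:200]=0;m[:150]=0;m[:,300:]=0;m[215:]=0
print(cv2.connectedComponentsWithStats(m)[2][1:])
E
```

```text
rot [-6.310e-02 -2.661e-01  1.000e-04] A-up [-0.04950396  0.01197575 -0.01877884] S0-A [ 0.01849236 -0.00443962 -0.04078385] [-50.2  78.   97.6]
[[270 173  10  22  86]]
```

```bash
python3 -m crank '[0,0,0,0,0,0.01,42, 0,0,0,0,0,0.02,42]'
```

```text
time_s: 6.0
position: [0.6434, 0.0114, 0.1557]
tool_rot: [[0.96, -0.233, 0.155], [-0.23, -0.972, -0.038], [0.159, 0.001, -0.987]]
ft_force: [0.1, -0.8, 0.7]
grip_width: 0.0359
```

```bash
python3 -m crank '[-0.0158,-0.0665,0,-0.0124,0.003,0,42, -0.0158,-0.0665,0,-0.0124,0.003,0,42, -0.0158,-0.0665,0,-0.0124,0.003,-0.008,42, -0.0158,-0.0665,0,-0.0123,0.003,-0.01,42, 0,0,0,0,0,0,42]'
python3 - <<'E'
from h import *
q=np.radians(25);n=X*np.cos(q)+Z*np.sin(q)
s=observe();print(s["q"][4],delta(straddle(45,25,36,78,24)-.005*n,25,s))
E
```

```text
time_s: 6.5
position: [0.5911, 0.0243, 0.1369]
tool_rot: [[0.883, -0.233, 0.407], [-0.211, -0.973, -0.098], [0.419, 0.001, -0.908]]
ft_force: [-0.9, 0.1, -0.4]
grip_width: 0.0362
38.61434922511889 (array([-0.0003, -0.0041, -0.0009]), array([ 0.0236, -0.006 , -0.0393]))
```

```bash
python3 -m crank '[0,-0.004,0,0.0051,-0.0014,0,42, 0,0,0,0.0046,-0.0011,-0.0098,42, 0,0,0,0.0046,-0.0011,-0.0098,42, 0,0,0,0.0046,-0.0012,-0.0098,42, 0,0,0,0.0046,-0.0012,-0.0098,42, 0,0,0,0,0,0,42]'
python3 - <<'E'
from h import *
s=observe();print(delta(straddle(45,25,36,78,24),25,s),s["ft_force"],s["grip_width"])
f=lambda k:straddle(45-3*k,25*(45-3*k)/45,36 if k<8 else 36-2*(k-7),78,24)
for k in range(1,19):
    print(45-3*k,np.round(f(k)-f(k-1),4),rk(f(k)))
d=cam("wrist");save(d,"w5",120,20,420,320,2)
E
```

```text
time_s: 7.1
position: [0.6182, 0.017, 0.0968]
tool_rot: [[0.881, -0.234, 0.411], [-0.212, -0.972, -0.099], [0.423, -0.0, -0.906]]
ft_force: [-0.2, -0.1, 1.1]
grip_width: 0.0361
(array([-0.0002,  0.0004,  0.0003]), array([0.0008, 0.0002, 0.0029])) [-0.20199116 -0.08819333  1.07836738] 0.036147465763207376
42 [ 0.0031 -0.0007  0.0028] [-42.5  78.  102.5]
39 [ 0.0033 -0.0008  0.0026] [-39.1  78.  105.2]
36 [ 0.0034 -0.0008  0.0024] [-35.6  78.  107.6]
33 [ 0.0036 -0.0009  0.0022] [-31.9  78.  109.8]
30 [ 0.0037 -0.0009  0.002 ] [-28.   78.  111.9]
27 [ 0.0039 -0.0009  0.0018] [-24.1  78.  113.6]
24 [ 0.004  -0.001   0.0016] [-20.   78.  115.2]
21 [ 0.0032 -0.0008  0.0011] [-16.7  78.  116.3]
18 [ 0.0032 -0.0008  0.0009] [-13.4  78.  117.3]
15 [ 0.0033 -0.0008  0.0008] [-10.  78. 118.]
12 [ 0.0034 -0.0008  0.0006] [ -6.5  78.  118.6]
9 [ 0.0035 -0.0008  0.0004] [ -2.9  78.  119. ]
6 [ 0.0035 -0.0008  0.0002] [  0.7  78.  119.2]
3 [ 0.0035 -0.0009 -0.    ] [  4.3  78.  119.2]
0 [ 0.0036 -0.0009 -0.0002] [  8.  78. 119.]
-3 [ 0.003  -0.0007  0.0001] [ 11.1  78.  119.1]
-6 [ 0.003  -0.0007 -0.0001] [ 14.1  78.  119.1]
-9 [ 0.003  -0.0007 -0.0003] [ 17.2  78.  118.8]
```

View pics/w5.png

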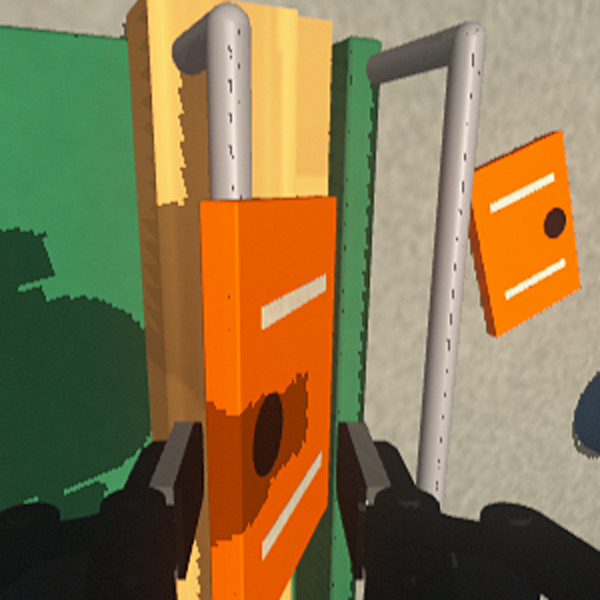

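The front pad is now against the plate's edge (x≈203) and deeper than before. I'll push 15° and check.

```bash
python3 -m crank '[0.0068,0.0283,0,0.0035,-0.0007,0.0028,42, 0.0068,0.0283,0,0.0034,-0.0008,0.0026,42, 0.0068,0.0283,0,0.0035,-0.0008,0.0024,42, 0.0068,0.0283,0,0.0036,-0.0009,0.0022,42, 0.0068,0.0283,0,0.0037,-0.0009,0.002,42]'
python3 - <<'E'
from h import *
s=observe();print(delta(straddle(30,25*30/45,36,78,24),25*30/45,s),s["ft_force"],s["grip_width"])
d=cam("wrist");save(d,"w6",60,0,460,384,1.5)
E
```

```text
time_s: 7.65
position: [0.6359, 0.0132, 0.1114]
tool_rot: [[0.931, -0.233, 0.281], [-0.224, -0.972, -0.067], [0.289, -0.001, -0.957]]
ft_force: [-0.4, -0.0, 0.3]
grip_width: 0.0357
(array([-0.0002,  0.0022, -0.0001]), array([ 0.0003, -0.0001,  0.0004])) [-0.44080056 -0.0432447   0.29285525] 0.035716205526947216
```

View pics/w6.png

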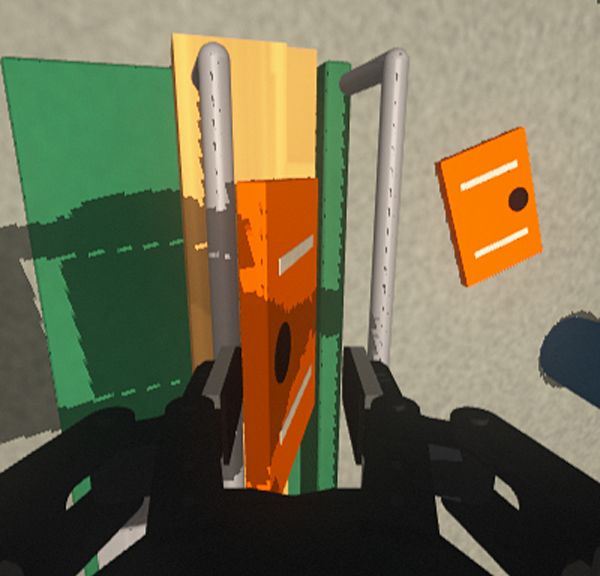

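The plate is off the rest and tipping between the pads (its top edge at x≈250, ahead of the front bar). I'll continue to upright.

```bash
python3 -m crank '[0.0068,0.0283,0,0.0039,-0.0009,0.0018,42, 0.0068,0.0283,0,0.004,-0.001,0.0016,42, 0.0068,0.0283,0,0.0032,-0.0008,0.0011,40, 0.0068,0.0283,0,0.0032,-0.0008,0.0009,37, 0.0068,0.0283,0,0.0033,-0.0008,0.0008,35, 0.0068,0.0283,0,0.0034,-0.0008,0.0006,33, 0.0068,0.0283,0,0.0035,-0.0008,0.0004,30, 0.0068,0.0283,0,0.0035,-0.0008,0.0002,28, 0.0068,0.0283,0,0.0035,-0.0009,0,26, 0.0068,0.0283,0,0.0036,-0.0009,-0.0002,24]'
cat >> h.py <<'E'
def maskinfo(n,z):
    d=cam(n);m=cv2.inRange(cv2.cvtColor(d["frame"],cv2.COLOR_RGB2HSV),(3,170,50),(13,255,255))
    k,l,st,c=cv2.connectedComponentsWithStats(m)
    for i in range(1,k):
        w=rk(onz(d,*c[i],z))
        if st[i,4]>60 and abs(w[0])<120 and abs(w[1])<200: print(n,st[i],w)
    return d,m
E
python3 - <<'E'
from h import *
s=observe();print(delta(straddle(0,0,20,78,24),0,s),s["ft_force"],s["grip_width"])
for n in("scene","top","wrist"): maskinfo(n,.1)
E
```

```text
time_s: 8.7
position: [0.6711, 0.0047, 0.1183]
tool_rot: [[0.972, -0.234, 0.003], [-0.234, -0.972, -0.0], [0.003, -0.001, -1.0]]
ft_force: [0.1, -0.7, 0.2]
grip_width: 0.0204
(array([0.    , 0.0028, 0.0002]), array([0.0002, 0.    , 0.0007])) [ 0.09044593 -0.74539822  0.21195046] 0.020378381791545015
scene [246 193  23  26 225] [1.000e-01 1.007e+02 1.000e+02]
top [234 157  12  11  87] [  2.4 129.5 100. ]
wrist [360  79  77 122 328] [ 78.5 134.5 100. ]
wrist [ 234  118   21  213 3826] [  0.8  78.7 100. ]
wrist [423 125  19  22  70] [107.7 134.8 100. ]
```

```bash
python3 -m crank '[0.0054,0.0226,0,0.0015,-0.0004,0,24, 0.0054,0.0226,0,0.0015,-0.0004,0,24, 0.0054,0.0226,0,0.0015,-0.0004,0,24, 0.0054,0.0226,0,0.0015,-0.0004,0,24, 0.0054,0.0226,0,0.0016,-0.0003,0,24, 0.0054,0.0226,0,0.0016,-0.0003,0,24, 0,0,0,0,0,0,24, 0,0,0,0,0,0,24]'
python3 - <<'E'
from h import *
s=observe();print(rk(s["position"]),delta(straddle(-9,-8,20,78,24),-8,s),s["ft_force"],s["grip_width"])
d,m=maskinfo("wrist",.1);
l=cv2.connectedComponents(m)[1]
ys,xs=np.where(m[:,200:290]>0);print([(y,xs[ys==y].min()+200,xs[ys==y].max()+200) for y in range(110,340,30) if (ys==y).any()])
cv2.imwrite("pics/w7.png",d["frame"][:,:,::-1])
E
```

```text
time_s: 9.65
position: [0.68, 0.0025, 0.1181]
tool_rot: [[0.963, -0.234, -0.131], [-0.231, -0.972, 0.032], [-0.135, -0.0, -0.991]]
ft_force: [0.0, -0.1, -1.1]
grip_width: 0.0204
[ 17.   78.  118.1] (array([0.0005, 0.0041, 0.0002]), array([ 0.0025, -0.0006,  0.    ])) [ 0.04792861 -0.10030173 -1.091232  ] 0.020431961648279387
wrist [374 106  28 101 503] [ 87.  127.7 100. ]
wrist [ 238  119   21  212 2478] [  9.5  81.4 100. ]
[(140, np.int64(235), np.int64(258)), (170, np.int64(238), np.int64(258)), (200, np.int64(239), np.int64(258)), (230, np.int64(239), np.int64(258)), (260, np.int64(240), np.int64(257)), (290, np.int64(240), np.int64(257)), (320, np.int64(240), np.int64(257))]
```

```bash
python3 -m crank '[0,0.004,0,0.0012,-0.0003,0,24, 0,0,0,0.0012,-0.0003,0,24, 0,0,0,0,0,0,24]'
python3 -m crank '[0,0,0,0,0,0,40, 0,0,0,0,0,0,40, 0,0,0,0,0,0,40, 0,0,0,0,0,0,40, 0,0,0,0,0,0,40]'
cat >> h.py <<'E'
def topedge(z=.128):
    d,m=maskinfo("wrist",.1);g=lambda u,v:rk(onz(d,u,v,z))
    lo,hi=190,310
    for y in range(100,340,30):
        x=np.where(m[y,lo:hi]>0)[0]+lo
        if len(x): print(y,g(x.min(),y)[:2],g(x.max()+1,y)[:2])
    yy=np.where((m[:,lo:hi]>0).sum(1)>4)[0];print("rows",yy.min(),yy.max(),g(248,yy.min()),g(248,yy.max()+1))
E
python3 - <<'E'
from h import *
s=observe();print(rk(s["position"]),s["ft_force"],s["grip_width"]);topedge();maskinfo("top",.11);maskinfo("scene",.09)
E
```

```text
time_s: 10.0
position: [0.6827, 0.0018, 0.1181]
tool_rot: [[0.963, -0.234, -0.136], [-0.232, -0.972, 0.032], [-0.14, 0.0, -0.99]]
ft_force: [0.4, 0.4, 0.3]
grip_width: 0.0205
time_s: 10.5
position: [0.6826, 0.0018, 0.1181]
tool_rot: [[0.963, -0.234, -0.136], [-0.232, -0.972, 0.032], [-0.14, 0.0, -0.99]]
ft_force: [0.5, 0.3, 0.7]
grip_width: 0.0342
[ 19.7  77.8 118.1] [0.49362392 0.30832124 0.70262477] 0.0341905699229878
wrist [371 106  31  99 728] [ 89.5 127.1 100. ]
wrist [ 234  118   21  213 2414] [  9.8  81.6 100. ]
wrist [441 126  23  23  68] [119.2 134.6 100. ]
130 [  9.4 139.6] [ 19.9 139.7]
160 [  9.6 125.3] [ 19.9 125.5]
190 [  9.7 110.1] [ 19.9 110.5]
220 [ 9.4 94.1] [19.9 94.6]
250 [ 9.6 77. ] [19.8 77.7]
280 [ 9.2 58.8] [19.8 59.7]
310 [ 9.4 39.4] [19.8 40.5]
rows 118 329 [ 16.7 145.1 128. ] [ 15.7  26.5 128. ]
scene [241 189  26  29 182] [-1.4 77.8 90. ]
```

The plate now stands against the rear rail with the pads clear. Its top edge is at x≈9.5–20 and z≈128, as expected for a 9° lean. Next I'll raise the tool 10 mm, centre it, grip lightly and check the forces.

```bash
python3 -m crank '[0.002,0.0085,0,-0.002,0.0005,0.005,40, 0.002,0.0085,0,-0.0021,0.0005,0.005,40, 0,0,0,0,0,0,40, 0,0,0,0,0,0,40, 0,0,0,0,0,0,40]' 20
python3 - <<'E'
from h import *
s=observe();print(rk(s["position"]),delta(wd(15.5,78,128.1),-9,s),s["ft_force"]);topedge(.1285)
E
python3 -m crank '[0,0,0,0,0,0,20, 0,0,0,0,0,0,16, 0,0,0,0,0,0,10, 0,0,0,0,0,0,0, 0,0,0,0,0,0,0]' 20
python3 -c "
from h import *
topedge(.1285)"
```

```text
time_s: 11.15
position: [0.6785, 0.0028, 0.128]
tool_rot: [[0.96, -0.234, -0.153], [-0.231, -0.972, 0.036], [-0.157, 0.001, -0.988]]
ft_force: [-0.1, 0.4, 0.8]
grip_width: 0.0339
[ 15.4  77.8 128. ] (array([ 0.0003, -0.001 ,  0.0004]), array([0.0001, 0.0001, 0.0001])) [-0.05811591  0.43021499  0.75351106]
wrist [376 108  33  96 769] [ 90.4 126.2 100. ]
wrist [ 246  118   20  213 2262] [ 10.3  77.6 100. ]
130 [  7.7 139.1] [ 19.9 139.2]
160 [  9.6 123.9] [ 20.1 124.2]
190 [  9.5 107.8] [ 19.7 108.2]
220 [ 9.8 90.8] [19.8 91.3]
250 [ 9.7 72.6] [19.9 73.4]
280 [16.6 54. ] [19.5 54.2]
310 [ 9.3 32.7] [19.7 33.9]
rows 118 330 [ 10.9 145.  128.5] [  9.8  17.5 128.5]
time_s: 11.7
position: [0.6785, 0.0028, 0.1281]
tool_rot: [[0.96, -0.234, -0.153], [-0.231, -0.972, 0.036], [-0.157, 0.001, -0.988]]
ft_force: [-0.4, -0.3, 1.2]
grip_width: -0.0002
wrist [376 107  33  97 772] [ 90.5 126.  100. ]
wrist [ 246  122   20  109 1099] [ 10.4 105.1 100. ]
wrist [249 308  12  23 133] [  9.8  -0.1 100. ]
130 [  7.8 139.1] [ 20.  139.2]
160 [  9.7 123.9] [ 19.6 124.1]
190 [  9.5 107.8] [ 19.7 108.2]
220 [13.8 91. ] [19.8 91.3]
310 [16.7 33.5] [17.3 33.5]
rows 118 330 [ 10.9 145.  128.5] [  9.8  17.4 128.5]
```

The jaws shut on nothing, so I need to look.

```bash
python3 - <<'E'
from h import *
d=cam("wrist");b=cam("scene")
A=cv2.resize(d["frame"][60:384,140:380,::-1],None,fx=1.6,fy=1.6)
B=cv2.resize(b["frame"][110:260,190:320,::-1],None,fx=518/150,fy=518/150,interpolation=cv2.INTER_CUBIC)
cv2.imwrite("pics/w8.png",np.hstack([A,B[:A.shape[0]] if B.shape[0]>=A.shape[0] else cv2.copyMakeBorder(B,0,A.shape[0]-B.shape[0],0,0,0)]))
for p in [wd(15.5,78,114),wd(15.5,78,128)]: print("scene",proj(b,p),"wrist",proj(d,p))
E
```

```text
scene [248.92172916 199.6849143 ] wrist [260.64276266 231.766995  ]
scene [248.72793035 196.08547543] wrist [257.23472931 241.49588897]
```

View pics/w8.png

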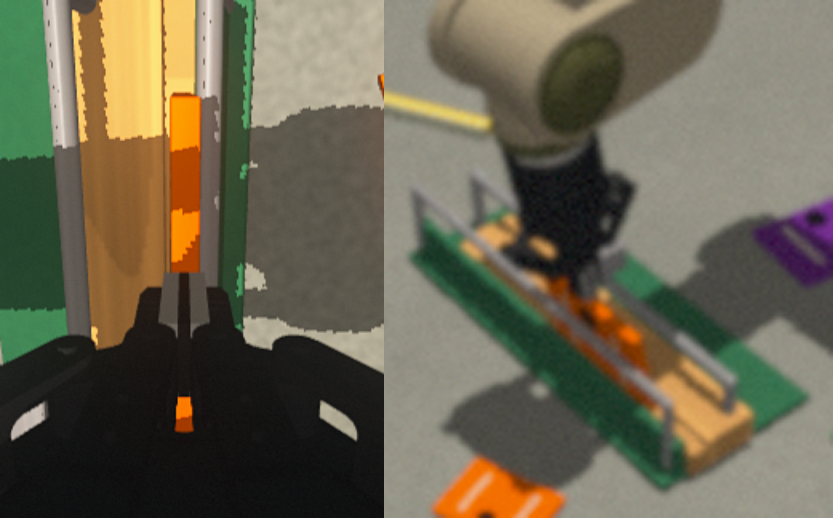

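```bash
python3 - <<'E'
from h import *
w=cam("wrist");b=cam("scene");print("wrist cam",rk(ray(w,255,200)[0]))
hb=cv2.inRange(cv2.cvtColor(b["frame"],cv2.COLOR_RGB2HSV),(3,150,60),(14,255,255));hb[240:]=0;hb[:180]=0;hb[:,:220]=0;hb[:,300:]=0
for y in range(184,232,2):
    x=np.where(hb[y]>0)[0]
    if len(x): print(y,x.min(),x.max(),end="; ")
print()
for z in(34,114,120,128):print(z,[np.round(proj(b,wd(xx,yy,z)),1).tolist() for xx,yy in((10,145),(20,145),(10,15))])
def tri(u1,u2):
    (c1,r1),(c2,r2)=ray(w,*u1),ray(b,*u2);A=np.c_[r1,-r2];k=np.linalg.lstsq(A,c2-c1,rcond=None)[0]
    p,q=c1+r1*k[0],c2+r2*k[1];return rk((p+q)/2),np.linalg.norm(p-q)*1e3
m=cv2.inRange(cv2.cvtColor(w["frame"],cv2.COLOR_RGB2HSV),(3,170,50),(13,255,255))
for y in(114,116,118,120,122,124):
    x=np.where(m[y,200:300]>0)[0]+200;print("w",y,x.min() if len(x) else 0,x.max() if len(x) else 0)
E
```

```text
wrist cam [ 37.4 147.  274.7]
190 236 242; 192 237 243; 194 237 244; 196 240 251; 198 243 254; 200 244 256; 202 247 259; 204 240 262; 206 242 264; 208 244 265; 210 246 265; 212 249 266; 214 250 266; 216 253 267; 218 255 257; 220 257 257; 222 260 262; 224 262 264; 226 265 267; 
34 [[265.3, 230.7], [262.7, 232.3], [239.1, 207.7]]
114 [[264.8, 210.9], [262.1, 212.5], [237.6, 188.2]]
120 [[264.8, 209.4], [262.0, 210.9], [237.5, 186.7]]
128 [[264.7, 207.3], [262.0, 208.9], [237.4, 184.6]]
w 114 0 0
w 116 242 242
w 118 242 258
w 120 247 263
w 122 265 265
w 124 265 265
```

Triangulating with the scene camera puts the plate's top at z≈128 as expected. The pixel scale of the pads puts the fingertips well short of the stated reach, so they shut just above the top edge. I'll open, go 16 mm deeper along the plate, and close again; the tips stay clear of the rail either way.

```bash
python3 -m crank '[0,0,0,0,0,0.004,40, 0,0,0,0,0,0,40, 0,0,0,0,0,0,40, 0,0,0,-0.0012,0.0003,-0.01,40, 0,0,0,-0.0012,0.0003,-0.0098,40, 0,0,0,0,0,0,40]' 20
python3 -m crank '[0,0,0,0,0,0,20, 0,0,0,0,0,0,14, 0,0,0,0,0,0,5, 0,0,0,0,0,0,0, 0,0,0,0,0,0,0]' 20
python3 -c "
from h import *
print(rk(observe()['position']));topedge(.1285)"
```

```text
time_s: 12.55
position: [0.6751, 0.0036, 0.1099]
tool_rot: [[0.96, -0.234, -0.157], [-0.231, -0.972, 0.037], [-0.161, 0.001, -0.987]]
ft_force: [0.9, -1.4, -0.8]
grip_width: 0.034
time_s: 13.05
position: [0.6762, 0.0034, 0.1126]
tool_rot: [[0.96, -0.234, -0.152], [-0.231, -0.972, 0.036], [-0.157, 0.001, -0.988]]
ft_force: [-0.4, -1.0, 1.4]
grip_width: 0.0089
[ 13.1  77.9 112.6]
wrist [410  74  66  24  67] [101.2 159.9 100. ]
wrist [384 106  29 102 643] [ 86.5 128.  100. ]
wrist [ 244  118   22  213 2650] [ 10.   81.6 100. ]
wrist [457 127  25  24  78] [117.  134.7 100. ]
130 [  8. 140.] [ 19.4 140.1]
160 [  9.3 126.4] [ 19.6 126.6]
190 [  9.6 112. ] [ 19.7 112.4]
220 [ 9.4 96.7] [19.3 97.2]
250 [ 9.7 80.4] [18.9 81.1]
280 [ 9.5 63.1] [19.6 64.1]
310 [ 9.4 44.6] [19.2 45.8]
rows 119 330 [ 11.3 144.8 128.5] [ 10.3  31.1 128.5]
```

Gripped: width 8.9 mm and forces near zero. Now I'll slide along −y.

```bash
python3 -m crank '[0,0,0,-0.0005,-0.002,0,0, 0,0,0,-0.00094,-0.0039,0,0, 0,0,0,-0.00094,-0.0039,0,0, 0,0,0,-0.00094,-0.0039,0,0, 0,0,0,-0.00094,-0.0039,0,0, 0,0,0,-0.00094,-0.0039,0,0, 0,0,0,-0.00094,-0.0039,0,0, 0,0,0,-0.00094,-0.0039,0,0, 0,0,0,-0.00094,-0.0039,0,0, 0,0,0,-0.00094,-0.0039,0,0]'
python3 -c "
from h import *
s=observe();print(rk(s['position']),s['ft_force'],s['grip_width'],delta(wd(13.1,42,112.6),-9,s)[0]);topedge(.1285)"
```

```text
time_s: 14.1
position: [0.6672, -0.034, 0.1125]
tool_rot: [[0.96, -0.234, -0.153], [-0.231, -0.972, 0.036], [-0.157, 0.0, -0.988]]
ft_force: [1.3, 2.5, 4.6]
grip_width: 0.0093
[ 13.   39.5 112.5] [1.26586603 2.48447025 4.5690174 ] 0.009320783040218295 [ 0.0002 -0.0005  0.0003]
wrist [390  53  30 112 309] [ 84.9 111.  100. ]
wrist [ 244  117   22  214 2655] [  9.9  44.6 100. ]
100 [  8.2 114.5] [  8.6 114.5]
130 [  8.  101.6] [ 19.4 101.6]
160 [ 9.2 87.9] [19.5 88.2]
190 [ 9.5 73.5] [19.6 73.9]
220 [ 9.3 58.2] [19.2 58.8]
250 [ 9.7 42. ] [18.9 42.7]
280 [ 9.5 24.7] [19.5 25.7]
310 [9.3 6.3] [19.1  7.4]
rows 118 330 [ 11.2 106.8 128.5] [ 10.3  -7.2 128.5]
```

```bash
python3 -m crank '[0,0,0,-0.00094,-0.0039,0,0, 0,0,0,-0.00094,-0.0039,0,0, 0,0,0,-0.00094,-0.0039,0,0, 0,0,0,-0.00094,-0.0039,0,0, 0,0,0,-0.00094,-0.0039,0,0, 0,0,0,-0.00094,-0.0039,0,0, 0,0,0,-0.00094,-0.0039,0,0, 0,0,0,-0.00094,-0.0039,0,0, 0,0,0,-0.00094,-0.0039,0,0, 0,0,0,-0.00094,-0.0039,0,0, 0,0,0,-0.00094,-0.0039,0,0, 0,0,0,-0.00094,-0.0039,0,0, 0,0,0,-0.00094,-0.0039,0,0, 0,0,0,-0.00094,-0.0039,0,0, 0,0,0,-0.00094,-0.0039,0,0, 0,0,0,-0.00094,-0.0039,0,0, 0,0,0,-0.00094,-0.0039,0,0, 0,0,0,-0.00094,-0.0039,0,0, 0,0,0,-0.00094,-0.0039,0,0, 0,0,0,0,0,0,0]'
python3 -c "
from h import *
s=observe();print(rk(s['position']),s['ft_force'],s['wrist_torque'],s['grip_width'],delta(wd(13.1,42,112.6),-9,s)[0]);topedge(.1285)
d=cam('wrist')
import cv2
hsv=cv2.cvtColor(d['frame'],cv2.COLOR_RGB2HSV)
for y in range(40,5,-2):
    print(y,[hsv[tuple(np.round(proj(d,wd(x,y,34))[::-1]).astype(int))].tolist() for x in(-4,-1,2)])"
```

```text
time_s: 16.15
position: [0.6492, -0.1084, 0.1123]
tool_rot: [[0.96, -0.234, -0.153], [-0.231, -0.972, 0.036], [-0.157, 0.001, -0.988]]
ft_force: [0.5, -0.3, -2.4]
grip_width: 0.0091
[ 12.9 -37.1 112.3] [ 0.4762344  -0.27584558 -2.36119631] [-0.01480748 -0.14398061 -0.02894366] 0.009077926932206755 [ 0.0005 -0.001   0.0009]
wrist [418   0  19  66 279] [ 90.2  68.3 100. ]
wrist [ 243  113   23  218 2692] [  9.8 -28.6 100. ]
130 [ 9.3 25. ] [19.3 25.1]
160 [ 9.1 11.4] [19.4 11.7]
190 [ 9. -3.] [19.5 -2.6]
220 [  9.3 -18.2] [ 19.2 -17.7]
250 [  9.6 -34.4] [ 18.8 -33.7]
280 [  9.4 -51.7] [ 19.4 -50.7]
310 [ 18.5 -69. ] [ 19.  -68.9]
rows 114 330 [ 11.2  32.  128.5] [ 10.2 -83.6 128.5]
40 [[23, 139, 252], [23, 142, 252], [23, 140, 252]]
38 [[23, 138, 252], [23, 141, 252], [23, 139, 252]]
36 [[23, 140, 252], [23, 140, 252], [23, 140, 252]]
34 [[21, 150, 253], [21, 152, 253], [18, 162, 242]]
32 [[10, 237, 157], [10, 240, 155], [10, 232, 158]]
30 [[11, 239, 163], [10, 227, 165], [11, 233, 162]]
28 [[12, 255, 226], [12, 255, 226], [12, 255, 223]]
26 [[18, 255, 254], [17, 255, 254], [17, 255, 254]]
24 [[19, 255, 253], [19, 255, 253], [18, 255, 253]]
22 [[19, 255, 253], [19, 255, 253], [18, 255, 253]]
20 [[19, 255, 253], [19, 255, 253], [18, 255, 253]]
18 [[19, 255, 253], [18, 255, 253], [18, 255, 253]]
16 [[19, 255, 253], [18, 255, 253], [18, 255, 253]]
14 [[19, 255, 254], [18, 255, 255], [15, 255, 247]]
12 [[11, 245, 181], [12, 255, 180], [12, 254, 184]]
10 [[12, 255, 183], [11, 249, 185], [12, 255, 183]]
8 [[12, 255, 183], [12, 255, 182], [12, 254, 183]]
6 [[12, 255, 183], [11, 255, 183], [12, 255, 183]]
```

```bash
python3 -m crank '[0,0,0,-0.00094,-0.0039,0,0, 0,0,0,-0.00094,-0.0039,0,0, 0,0,0,-0.00094,-0.0039,0,0, 0,0,0,0,0,0,0]'
cat >> h.py <<'E'
def rep():
    s=observe();print(rk(s['position']),"F",np.round(s['ft_force'],1),"T",np.round(s['wrist_torque'],2),s['grip_width'],s['time_s'])
    d=cam('wrist');hsv=cv2.cvtColor(d['frame'],cv2.COLOR_RGB2HSV)
    print([(y,hsv[tuple(np.round(proj(d,wd(-1,y,34))[::-1]).astype(int))].tolist()) for y in range(32,8,-2)])
E
python3 -c "
from h import *
rep()"
python3 -m crank '[0,0,0,0,0,-0.001,0, 0,0,0,0,0,-0.001,0, 0,0,0,0,0,-0.001,0, 0,0,0,0,0,0,0]'
python3 -c "
from h import *
rep()"
```

```text
time_s: 16.65
position: [0.6463, -0.1202, 0.1123]
tool_rot: [[0.96, -0.234, -0.153], [-0.232, -0.972, 0.036], [-0.157, 0.001, -0.988]]
ft_force: [0.1, -0.0, -2.6]
grip_width: 0.0093
[ 12.9 -49.2 112.3] F [ 0.1 -0.  -2.6] T [-0.05 -0.08  0.03] 0.009279205560194083 16.65
[(32, [23, 141, 252]), (30, [22, 137, 252]), (28, [23, 136, 253]), (26, [23, 136, 252]), (24, [23, 137, 253]), (22, [23, 134, 254]), (20, [10, 236, 159]), (18, [11, 233, 162]), (16, [11, 237, 153]), (14, [18, 255, 254]), (12, [19, 255, 253]), (10, [19, 255, 253])]
time_s: 17.1
position: [0.6463, -0.1194, 0.1095]
tool_rot: [[0.96, -0.234, -0.153], [-0.231, -0.972, 0.036], [-0.158, 0.001, -0.988]]
ft_force: [-2.3, -0.1, 1.3]
grip_width: 0.0092
[ 12.7 -48.5 109.5] F [-2.3 -0.1  1.3] T [ 0.11  0.49 -0.01] 0.009221897979069847 17.1
[(32, [23, 137, 252]), (30, [23, 137, 253]), (28, [23, 137, 252]), (26, [23, 133, 253]), (24, [23, 137, 252]), (22, [14, 187, 229]), (20, [11, 235, 163]), (18, [11, 239, 164]), (16, [11, 255, 210]), (14, [19, 255, 253]), (12, [18, 255, 253]), (10, [18, 255, 253])]
```

```bash
python3 -m crank '[0,0,0,0,0,0.0028,0, 0,0,0,-0.0005,-0.0022,0,0, 0,0,0,-0.0005,-0.0022,0,0, 0,0,0,0,0,0,0]'
python3 -c "
from h import *
rep()"
python3 -m crank '[0,0,0,0,0,-0.001,0, 0,0,0,0,0,-0.001,0, 0,0,0,0,0,-0.001,0, 0,0,0,0,0,-0.001,0, 0,0,0,0,0,0,0]'
python3 -c "
from h import *
rep()"
```

```text
time_s: 17.55
position: [0.6454, -0.1243, 0.1119]
tool_rot: [[0.96, -0.234, -0.153], [-0.231, -0.972, 0.036], [-0.157, 0.001, -0.988]]
ft_force: [-1.1, 0.1, -1.9]
grip_width: 0.0092
[ 13.  -53.4 111.9] F [-1.1  0.1 -1.9] T [-0.06  0.12  0.02] 0.009227379288699678 17.55
[(32, [23, 139, 252]), (30, [23, 134, 253]), (28, [23, 136, 253]), (26, [23, 138, 252]), (24, [23, 139, 252]), (22, [23, 136, 252]), (20, [23, 136, 252]), (18, [23, 134, 253]), (16, [14, 186, 230]), (14, [11, 236, 162]), (12, [11, 233, 153]), (10, [17, 255, 254])]
time_s: 18.1
position: [0.6454, -0.1241, 0.1086]
tool_rot: [[0.96, -0.234, -0.153], [-0.231, -0.972, 0.036], [-0.157, 0.001, -0.988]]
ft_force: [-5.0, -0.6, 4.3]
grip_width: 0.0092
[ 12.8 -53.3 108.6] F [-5.  -0.6  4.3] T [0.   0.97 0.06] 0.009248383065786594 18.1
[(32, [23, 143, 252]), (30, [23, 135, 253]), (28, [23, 137, 252]), (26, [23, 135, 253]), (24, [23, 137, 253]), (22, [23, 135, 253]), (20, [23, 137, 253]), (18, [14, 189, 229]), (16, [11, 235, 164]), (14, [11, 235, 164]), (12, [11, 242, 160]), (10, [16, 255, 254])]
```

Lowering straight down presses the leaning plate onto the rail and fence (Fx −5 N). I'll probe along the plate's own direction instead, starting a little further along.

```bash
python3 -m crank '[0,0,0,-0.0005,0.0001,0.0015,0, 0,0,0,0,0,0,0]'
python3 -c "
from h import *
rep()"
python3 -m crank '[0,0,0,-0.00016,0.00004,-0.001,0, 0,0,0,-0.00016,0.00004,-0.001,0, 0,0,0,-0.00016,0.00004,-0.001,0, 0,0,0,-0.00016,0.00004,-0.001,0, 0,0,0,0,0,0,0]'
python3 -c "
from h import *
rep();topedge(.125)"
```

```text
time_s: 18.35
position: [0.6453, -0.1237, 0.1095]
tool_rot: [[0.96, -0.234, -0.152], [-0.231, -0.972, 0.036], [-0.156, 0.0, -0.988]]
ft_force: [-0.6, -0.4, -0.6]
grip_width: 0.0089
[ 12.7 -52.9 109.5] F [-0.6 -0.4 -0.6] T [0.04 0.18 0.01] 0.008878521476552645 18.35
[(32, [23, 137, 253]), (30, [23, 136, 253]), (28, [23, 134, 253]), (26, [23, 137, 252]), (24, [23, 136, 252]), (22, [23, 135, 253]), (20, [23, 135, 253]), (18, [21, 145, 253]), (16, [11, 242, 162]), (14, [11, 233, 163]), (12, [12, 255, 217]), (10, [17, 255, 254])]
time_s: 18.9
position: [0.6445, -0.1238, 0.1056]
tool_rot: [[0.96, -0.234, -0.153], [-0.231, -0.972, 0.036], [-0.157, 0.001, -0.988]]
ft_force: [-1.3, -2.6, 2.1]
grip_width: 0.0093
[ 11.9 -53.2 105.6] F [-1.3 -2.6  2.1] T [-0.21  0.2   0.08] 0.009251444030057064 18.9
[(32, [23, 136, 253]), (30, [23, 134, 253]), (28, [23, 136, 253]), (26, [23, 134, 253]), (24, [23, 136, 253]), (22, [18, 165, 246]), (20, [11, 236, 175]), (18, [11, 236, 176]), (16, [11, 233, 176]), (14, [12, 245, 174]), (12, [12, 245, 175]), (10, [14, 255, 253])]
wrist [433   0  79  40 268] [ 95.6  54.7 100. ]
wrist [ 243  106   24  225 2937] [  9.8 -39.  100. ]
100 [ 7.3 21.7] [ 7.8 21.7]
130 [8.5 9.1] [19.1  9.2]
160 [ 8.8 -4.2] [18.8 -3.9]
190 [  7.6 -18.3] [ 18.9 -17.8]
220 [ 13.7 -32.8] [ 18.5 -32.6]
250 [  9.2 -48.9] [ 18.2 -48.2]
280 [  9.  -65.7] [ 18.8 -64.8]
310 [ 17.9 -82.7] [ 18.4 -82.6]
rows 106 330 [ 10.8  19.2 125. ] [  9.8 -96.9 125. ]
```

```bash
python3 -m crank '[0,0,0,-0.0003,-0.0012,0,0, 0,0,0,-0.0003,-0.0012,0,0, 0,0,0,0,0,0,0]'
python3 -c "
from h import *
rep()"
python3 -m crank '[0,0,0,-0.00016,0.00004,-0.001,0, 0,0,0,-0.00016,0.00004,-0.001,0, 0,0,0,0,0,0,0]'
python3 -c "
from h import *
rep();topedge(.122)"
```

```text
time_s: 19.3
position: [0.6436, -0.1258, 0.1051]
tool_rot: [[0.96, -0.234, -0.153], [-0.231, -0.972, 0.037], [-0.158, -0.0, -0.987]]
ft_force: [0.1, 0.6, -0.2]
grip_width: 0.0091
[ 11.6 -55.3 105.1] F [ 0.1  0.6 -0.2] T [ 0.19 -0.06 -0.05] 0.009107585198209516 19.3
[(32, [23, 137, 253]), (30, [23, 135, 253]), (28, [23, 135, 253]), (26, [23, 135, 253]), (24, [23, 137, 253]), (22, [23, 134, 253]), (20, [10, 242, 170]), (18, [11, 239, 176]), (16, [11, 239, 176]), (14, [11, 239, 176]), (12, [11, 235, 177]), (10, [11, 239, 175])]
time_s: 19.65
position: [0.6435, -0.1263, 0.1039]
tool_rot: [[0.96, -0.234, -0.153], [-0.231, -0.972, 0.036], [-0.157, 0.001, -0.988]]
ft_force: [-1.4, -1.6, 3.1]
grip_width: 0.0092
[ 11.5 -55.9 103.9] F [-1.4 -1.6  3.1] T [-0.18  0.21  0.1 ] 0.009232684301708186 19.65
[(32, [23, 137, 253]), (30, [23, 135, 253]), (28, [23, 132, 253]), (26, [23, 134, 253]), (24, [23, 135, 253]), (22, [22, 146, 253]), (20, [11, 241, 177]), (18, [11, 242, 179]), (16, [11, 237, 180]), (14, [11, 239, 179]), (12, [11, 244, 178]), (10, [11, 248, 178])]
wrist [436   0  76  36 253] [ 95.7  52.6 100. ]
wrist [ 243  103   24  228 3060] [  9.7 -39.4 100. ]
100 [ 6.7 19.1] [ 7.1 19.1]
130 [7.8 6.4] [18.6  6.5]
160 [ 7.7 -7. ] [18.2 -6.8]
190 [  8.  -21.2] [ 18.4 -20.8]
220 [  7.8 -36.2] [ 18.  -35.7]
250 [  8.6 -52.2] [ 17.6 -51.5]
280 [  8.4 -69.2] [ 18.3 -68.2]
310 [ 17.3 -86.2] [ 17.9 -86.2]
rows 103 330 [ 10.2  17.8 122. ] [   9.2 -100.6  122. ]
```

The wrist view (lower trailing corner showing past the top edge) says the plate rolled about 7° in the pads when its trailing corner caught the floor's edge. I'll raise it back to groove level, roll the tool to level the plate, then lower again.

```bash
python3 -m crank '[0,0,0,0.00033,-0.0001,0.0021,0, 0,0,0,0.00033,-0.0001,0.0021,0, 0,0,0,0.00033,-0.0001,0.0022,0, 0,0,0,0.00033,-0.0001,0.0022,0, -0.039,0.0093,0.0063,0,0,0,0, -0.039,0.0093,0.0063,0,0,0,0, -0.039,0.0093,0.0063,0,0,0,0, 0,0,0,0,0,0,0]'
cat >> h.py <<'E'
def side():
    d=cam("wrist");hsv=cv2.cvtColor(d["frame"],cv2.COLOR_RGB2HSV);m=cv2.inRange(hsv,(3,160,50),(20,255,255))
    # +y end: top rows of strip; print left/right per row near the end
    for y in range(85,132,4):
        x=np.where(m[y,200:310]>0)[0]+200
        if len(x): print(y,x.min(),x.max(),hsv[y,(x.min()+x.max())//2].tolist(),end="; ")
    print()
E
python3 -c "
from h import *
rep();topedge(.1285);side()"
```

```text
time_s: 20.55
position: [0.6449, -0.1253, 0.112]
tool_rot: [[0.96, -0.212, -0.18], [-0.23, -0.97, -0.082], [-0.157, 0.121, -0.98]]
ft_force: [-0.2, -0.1, -2.5]
grip_width: 0.0089
[ 12.7 -54.6 112. ] F [-0.2 -0.1 -2.5] T [ 0.04 -0.18 -0.05] 0.008910128289606944 20.55
[(32, [15, 165, 167]), (30, [15, 164, 166]), (28, [15, 162, 170]), (26, [15, 165, 165]), (24, [15, 163, 167]), (22, [15, 167, 166]), (20, [16, 166, 166]), (18, [15, 165, 165]), (16, [15, 164, 169]), (14, [47, 94, 84]), (12, [11, 249, 160]), (10, [12, 252, 159])]
wrist [451   0  11  18  90] [ 92.2  56.5 100. ]
wrist [ 240  103   27  228 2921] [  9.4 -51.9 100. ]
130 [ 8.9 10. ] [19.2 10.3]
160 [18.5 -2.7] [19.  -2.7]
190 [  8.9 -17.4] [ 19.1 -16.8]
220 [  8.7 -33. ] [ 18.9 -32.1]
250 [  9.5 -49.9] [ 18.6 -49. ]
280 [  9.2 -68.7] [ 19.3 -67.4]
310 [  8.9 -89.4] [ 19.  -87.9]
rows 103 330 [ 11.2  21.  128.5] [   9.9 -105.1  128.5]
85 200 261 [16, 165, 181]; 89 200 261 [16, 167, 180]; 93 200 261 [16, 165, 179]; 97 200 261 [16, 166, 180]; 101 200 246 [16, 169, 172]; 105 200 260 [16, 168, 179]; 109 200 262 [15, 166, 178]; 113 200 263 [16, 169, 177]; 117 200 264 [15, 166, 180]; 121 200 265 [15, 166, 181]; 125 200 266 [16, 169, 178]; 129 200 266 [16, 170, 180];
```

A green gap now shows at y≈14 between the floor's end and the plate's trailing edge, and the weight hangs free (−2.5 N). I'll lower it along its own direction.

```bash
python3 -m crank '[0,0,0,-0.0003,-0.001,0,0, 0,0,0,-0.00016,0.00004,-0.001,0, 0,0,0,-0.00016,0.00004,-0.001,0, 0,0,0,-0.00016,0.00004,-0.001,0, 0,0,0,-0.00016,0.00004,-0.001,0, 0,0,0,-0.00016,0.00004,-0.001,0, 0,0,0,0,0,0,0]'
python3 -c "
from h import *
rep();topedge(.1235)"
```

```text
time_s: 21.4
position: [0.6436, -0.1271, 0.107]
tool_rot: [[0.96, -0.214, -0.18], [-0.231, -0.969, -0.082], [-0.157, 0.121, -0.98]]
ft_force: [-0.3, -0.9, -3.1]
grip_width: 0.0091
[ 11.8 -56.6 107. ] F [-0.3 -0.9 -3.1] T [ 0.03 -0.15 -0.  ] 0.009127883417455391 21.4
[(32, [15, 166, 171]), (30, [15, 162, 170]), (28, [15, 165, 168]), (26, [15, 163, 169]), (24, [15, 164, 169]), (22, [16, 165, 168]), (20, [16, 164, 168]), (18, [15, 163, 167]), (16, [15, 164, 168]), (14, [18, 150, 134]), (12, [53, 90, 82]), (10, [12, 255, 161])]
wrist [457   0   9  14  72] [ 91.4  54.7 100. ]
wrist [242 103  25  56 459] [  9.1  10.2 100. ]
wrist [ 244  153   22  178 2446] [  9.4 -65.1 100. ]
130 [8.1 8.4] [18.4  8.7]
160 [ 7.4 -4.8] [18.1 -4.3]
190 [  8.1 -19. ] [ 18.3 -18.4]
220 [  8.3 -34.6] [ 18.  -33.8]
250 [  8.6 -51.6] [ 17.7 -50.6]
280 [  8.3 -70.4] [ 18.4 -69.1]
310 [  8.6 -91. ] [ 18.1 -89.6]
rows 103 330 [ 10.4  19.4 123.5] [   9.  -106.8  123.5]
```

```bash
python3 -m crank '[0,0,0,-0.00016,0.00004,-0.001,0, 0,0,0,-0.00016,0.00004,-0.001,0, 0,0,0,-0.00016,0.00004,-0.001,0, 0,0,0,-0.00016,0.00004,-0.001,0, 0,0,0,-0.00016,0.00004,-0.001,0, 0,0,0,-0.00016,0.00004,-0.001,0, 0,0,0,-0.00016,0.00004,-0.001,0, 0,0,0,-0.00016,0.00004,-0.001,0, 0,0,0,-0.00016,0.00004,-0.001,0, 0,0,0,0,0,0,0]'
python3 -c "
from h import *
rep()"
```

```text
time_s: 22.5
position: [0.6421, -0.1268, 0.098]
tool_rot: [[0.96, -0.214, -0.18], [-0.231, -0.969, -0.082], [-0.157, 0.12, -0.98]]
ft_force: [-0.0, 0.3, -1.2]
grip_width: 0.0092
[ 10.3 -56.6  98. ] F [-0.   0.3 -1.2] T [ 0.06 -0.18  0.05] 0.009207308248584326 22.5
[(32, [15, 168, 172]), (30, [16, 165, 170]), (28, [15, 167, 170]), (26, [15, 163, 171]), (24, [15, 163, 171]), (22, [16, 164, 171]), (20, [16, 164, 170]), (18, [15, 166, 171]), (16, [15, 164, 171]), (14, [17, 149, 135]), (12, [13, 178, 123]), (10, [12, 253, 161])]
```

```bash
python3 -m crank '[0,0,0,-0.00016,0.00004,-0.001,0, 0,0,0,-0.00016,0.00004,-0.001,0, 0,0,0,-0.00016,0.00004,-0.001,0, 0,0,0,0,0,0,0]'
python3 -c "
from h import *
rep()"
```

```text
time_s: 22.95
position: [0.6416, -0.1266, 0.095]
tool_rot: [[0.96, -0.214, -0.18], [-0.231, -0.969, -0.082], [-0.157, 0.121, -0.98]]
ft_force: [-0.5, 0.4, -2.1]
grip_width: 0.0091
[  9.8 -56.6  95. ] F [-0.5  0.4 -2.1] T [-0.   -0.18 -0.04] 0.009138683136662044 22.95
[(32, [15, 167, 173]), (30, [15, 162, 173]), (28, [15, 165, 172]), (26, [16, 165, 173]), (24, [15, 165, 172]), (22, [16, 166, 171]), (20, [15, 169, 171]), (18, [16, 166, 172]), (16, [15, 165, 172]), (14, [28, 104, 91]), (12, [11, 252, 170]), (10, [11, 249, 163])]
```

Only the plate's weight is felt after lowering 17 mm. I'll release it for the last 7 mm, with the pads still caging it.

```bash
python3 -m crank '[0,0,0,0,0,0,14, 0,0,0,0,0,0,18, 0,0,0,0,0,0,22, 0,0,0,0,0,0,22, 0,0,0,0,0,0,22]'
python3 -c "
from h import *
rep();topedge(.1045)"
```

```text
time_s: 23.5
position: [0.6418, -0.1267, 0.0953]
tool_rot: [[0.96, -0.214, -0.18], [-0.231, -0.969, -0.082], [-0.157, 0.121, -0.98]]
ft_force: [-0.1, -0.6, 0.3]
grip_width: 0.0187
[ 10.  -56.6  95.3] F [-0.1 -0.6  0.3] T [ 0.02 -0.12 -0.04] 0.018666726024190422 23.5
[(32, [16, 169, 174]), (30, [15, 164, 173]), (28, [15, 164, 173]), (26, [15, 166, 172]), (24, [15, 165, 172]), (22, [16, 164, 171]), (20, [16, 163, 172]), (18, [15, 164, 171]), (16, [15, 162, 172]), (14, [25, 123, 93]), (12, [12, 252, 165]), (10, [12, 252, 164])]
wrist [243 102  23  72 431] [  9.8  12.1 100. ]
wrist [ 245  178   20  132 2134] [  9.4 -54.7 100. ]
130 [14.7  7.3] [15.2  7.4]
160 [ 4.  -6.8] [15.4 -6.4]
190 [  4.7 -21.9] [ 15.1 -21.3]
220 [  5.  -38.4] [ 15.3 -37.6]
250 [  5.3 -56.4] [ 14.9 -55.4]
280 [  5.  -76.3] [ 15.1 -75. ]
rows 102 330 [  7.2  19.1 104.5] [   5.7 -114.9  104.5]
```

```bash
python3 -m crank '[0,0,0,0.0008,-0.0002,0.005,25, 0,0,0,0.0015,-0.0004,0.01,35, 0,0,0,0.0025,-0.0006,0.02,40, 0,0,0,0,0,0.04,40, 0,0,0,0,0,0.04,40, 0,0,0,-0.045,0,0.01,40, 0,0,0,-0.045,0,0.01,40, 0,0,0,-0.045,0,0,40, 0,0,0,-0.045,0,0,40, 0,0,0,-0.045,0,0,40, 0,0,0,0,0,0,40]'
python3 - <<'E'
from h import *
a=cam("top");b=cam("scene")
A=cv2.resize(a["frame"][140:245,195:360,::-1],None,fx=4,fy=4,interpolation=cv2.INTER_CUBIC)[:,:400]
A=cv2.resize(a["frame"][145:240,205:360,::-1],(400,245),interpolation=cv2.INTER_CUBIC)
B=cv2.resize(b["frame"][150:250,190:320,::-1],(780,600)[:2],interpolation=cv2.INTER_CUBIC)
B=cv2.resize(B,(455,350));A=cv2.copyMakeBorder(A,0,355-A.shape[0],0,0,0) if A.shape[0]<355 else A
A=cv2.resize(a["frame"][145:240,205:360,::-1],(571,350),interpolation=cv2.INTER_CUBIC)
V=np.vstack([cv2.resize(A,(480,294)),cv2.resize(B,(480,306)[:2])[:306]])
cv2.imwrite("pics/fin.png",V)
maskinfo("top",.1);maskinfo("scene",.09)
for nm,d in(("top",a),("scene",b)):
    print(nm,[np.round(proj(d,wd(x,y,z)),0).tolist() for x,y,z in((10,11,104),(10,-119,104),(0,11,34),(0,-119,34))])
E
```

```text
time_s: 24.7
position: [0.4172, -0.1269, 0.2313]
tool_rot: [[0.96, -0.215, -0.181], [-0.232, -0.969, -0.082], [-0.158, 0.121, -0.98]]
ft_force: [0.3, -0.7, -0.7]
grip_width: 0.0341
top [280 168  46  20 484] [ -0.6 -54.  100. ]
top [[281.0, 168.0], [326.0, 179.0], [280.0, 176.0], [323.0, 186.0]]
scene [[237.0, 190.0], [213.0, 170.0], [241.0, 206.0], [217.0, 185.0]]
```

View pics/fin.png

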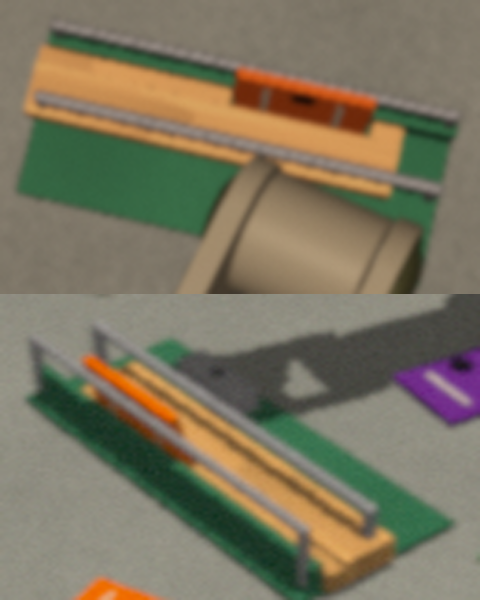

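The plate stands in the bay, leaning on the rail, with its top just above it. Next I'll check numerically that it's level and at full depth, and that the weights and rule haven't moved.

```bash
python3 - <<'E'
from h import *
b=cam("scene");t=cam("top")
def onx(d,u,v,x):
    c,r=ray(d,u,v);k=(x/1e3-(c-O)@X)/(r@X);return rk(c+r*k)
hsv=cv2.cvtColor(b["frame"],cv2.COLOR_RGB2HSV);m=cv2.inRange(hsv,(3,150,60),(14,255,255));m[205:]=0;m[:150]=0;m[:,:200]=0;m[:,260:]=0
for x in range(210,246,2):
    y=np.where(m[:,x]>0)[0]
    if len(y): print(x,y.min(),y.max(),onx(b,x+.5,y.min(),10)[1:],end="; ")
print()
ht=cv2.inRange(cv2.cvtColor(t["frame"],cv2.COLOR_RGB2HSV),(3,150,40),(14,255,255));ht[:160]=0;ht[200:]=0;ht[:,:260]=0;ht[:,340:]=0
bx=cv2.boxPoints(cv2.minAreaRect(cv2.findNonZero(ht)));print([ (p.round(1).tolist(),rk(onz(t,*p,.104)).tolist()) for p in bx])
# rest of scene: difference with first images
for n,d in(("scene",b),("top",t)):
    o=cv2.imread(f"pics/{n}0.png")[:,:,::-1];df=(cv2.absdiff(o,d["frame"]).max(2)>45).astype(np.uint8)
    df=cv2.morphologyEx(df,cv2.MORPH_OPEN,np.ones((3,3)));print(n,cv2.connectedComponentsWithStats(df)[2][1:].tolist())
E
```

```text
214 170 174 [-109.7  109. ]; 216 171 183 [-98. 112.]; 218 173 185 [-87.  110.6]; 220 175 179 [-76.2 109.1]; 222 176 189 [-64.8 112.1]; 224 177 191 [-53.6 115. ]; 226 179 192 [-43.  113.6]; 228 181 194 [-32.6 112.2]; 230 182 195 [-21.7 115. ]; 232 184 189 [-11.4 113.6]; 234 185 199 [ -0.8 116.5]; 236 187 201 [  9.3 115.1]; 238 190 203 [ 18.9 109.5]; 240 203 204 [24.8 60.7]; 
[([278.3999938964844, 179.10000610351562], [-21.6, 10.1, 104.0]), ([281.3999938964844, 166.39999389648438], [15.8, 10.3, 104.0]), ([326.5, 176.8000030517578], [15.5, -120.5, 104.0]), ([323.6000061035156, 189.5], [-21.7, -120.3, 104.0])]
scene [[218, 0, 84, 45, 1338], [242, 0, 16, 3, 37], [279, 0, 16, 12, 161], [309, 0, 42, 7, 190], [380, 5, 19, 36, 445], [391, 7, 19, 85, 621], [321, 9, 21, 16, 163], [247, 12, 27, 11, 92], [246, 46, 8, 11, 60], [246, 47, 45, 64, 1614], [384, 51, 7, 7, 41], [296, 58, 11, 11, 81], [302, 79, 34, 37, 498], [399, 90, 7, 7, 38], [331, 92, 31, 38, 655], [366, 93, 22, 20, 259], [391, 93, 3, 3, 9], [212, 97, 142, 61, 3167], [400, 99, 3, 3, 9], [332, 106, 94, 82, 3472], [240, 160, 73, 64, 1897], [213, 170, 26, 25, 148], [266, 226, 3, 3, 9]]
top [[231, 165, 49, 30, 939], [281, 167, 46, 20, 505], [285, 195, 14, 6, 56], [271, 199, 70, 54, 1312], [293, 212, 10, 6, 44], [310, 217, 9, 7, 53], [267, 230, 47, 39, 745], [250, 255, 16, 24, 248], [289, 279, 109, 92, 3833], [164, 280, 130, 88, 3982], [300, 293, 4, 4, 16], [153, 321, 5, 4, 16], [401, 321, 76, 49, 2728], [160, 325, 3, 3, 9], [115, 327, 77, 57, 2688], [365, 332, 11, 52, 405], [235, 343, 3, 4, 12], [281, 347, 3, 5, 15], [243, 354, 36, 30, 693], [274, 359, 3, 3, 9], [278, 358, 7, 8, 38], [277, 367, 9, 14, 90], [188, 369, 5, 7, 30], [458, 369, 54, 15, 468], [228, 370, 5, 5, 21], [231, 376, 4, 6, 22], [185, 382, 4, 2, 8]]
```

```bash
cat >> h.py <<'E'
def quad(n):
    d=cam(n);m=cv2.inRange(cv2.cvtColor(d["frame"],cv2.COLOR_RGB2HSV),(3,150,40),(14,255,255))
    k,l,st,c=cv2.connectedComponentsWithStats(cv2.morphologyEx(m,cv2.MORPH_CLOSE,np.ones((7,7))))
    out=[]
    for i in range(1,k):
        if st[i,4]>250:
            h=cv2.convexHull(cv2.findContours((l==i).astype(np.uint8),0,1)[0][0]);print(st[i].tolist(),rk(onz(d,*c[i],.09)),cv2.approxPolyDP(h,4,True)[:,0].tolist())
    return d
E
python3 - <<'E'
from h import *
d=quad("wrist")
print([np.round(proj(d,wd(x,y,z)),0).tolist() for x,y,z in((8,11,104),(8,-119,104),(-5,11,40),(-5,-119,40),(20,11,95),(20,-119,95))])
E
```

```text
[489, 33, 23, 34, 606] [-30.8  -6.   90. ] [[511, 33], [511, 65], [489, 66], [497, 36]]
[459, 74, 53, 119, 4284] [-20.  -69.6  90. ] [[486, 74], [511, 74], [511, 192], [459, 169]]
[[585.0, 21.0], [519.0, 194.0], [505.0, 34.0], [465.0, 171.0], [593.0, 23.0], [527.0, 191.0]]
```

```bash
python3 -m crank '[-0.0233,-0.0972,0,0,0,0,40, -0.0233,-0.0972,0,0,0,0,40, -0.0233,-0.0972,0,0,0,0,40, -0.0233,-0.0972,0,0,0,0,40, -0.0233,-0.0972,0,0,0,0,40, -0.0233,-0.0972,0,0,0,0,40, 0,0,0,0,0,0,40, 0,0,0,0,0,0,40]'
python3 - <<'E'
from h import *
d=quad("wrist")
print("pred full depth",[np.round(proj(d,wd(x,y,z)),1).tolist() for x,y,z in((6,11,103.3),(6,-119,103.3),(16,11,104.8),(16,-119,104.8))])
print("pred -y 8mm high",[np.round(proj(d,wd(x,y,z)),1).tolist() for x,y,z in((6,11,111),(6,-119,111))])
print("visible deck line",[np.round(proj(d,wd(-9,y,40)),1).tolist() for y in(11,-119)], "rail", [np.round(proj(d,wd(20,y,95)),1).tolist() for y in(60,-170)])
m=cv2.inRange(cv2.cvtColor(d["frame"],cv2.COLOR_RGB2HSV),(3,150,40),(14,255,255))
for y in range(30,240,12):
    x=np.where(m[y,250:]>0)[0]+250
    if len(x):print(y,x.min(),x.max(),end="; ")
print();print("cam",rk(ray(d,0,0)[0]))
E
```

```text
time_s: 25.85
position: [0.4219, -0.1282, 0.2305]
tool_rot: [[0.879, -0.283, 0.383], [-0.212, -0.953, -0.217], [0.426, 0.11, -0.898]]
ft_force: [0.4, -0.2, 0.3]
grip_width: 0.0339
[463, 0, 49, 33, 1337] [197.7  48.9  90. ] [[511, 0], [511, 32], [463, 31], [467, 0]]
[323, 40, 67, 119, 5955] [-12.4 -46.5  90. ] [[388, 40], [370, 157], [324, 150], [332, 45]]
[417, 49, 95, 308, 14896] [ 324.3 -247.1   90. ] [[511, 356], [417, 293], [425, 180], [458, 78], [511, 49]]
pred full depth [[383.7, 39.3], [365.6, 158.7], [391.7, 39.5], [372.6, 158.0]]
pred -y 8mm high [[389.7, 38.5], [370.4, 160.2]]
visible deck line [[333.2, 44.0], [323.5, 148.8]] rail [[395.3, -12.9], [363.2, 192.8]]
30 309 511; 42 304 389; 54 290 511; 66 330 511; 78 329 511; 90 328 511; 102 327 511; 114 326 511; 126 281 511; 138 282 511; 150 324 511; 162 303 511; 174 434 511; 186 429 511; 198 428 511; 210 427 511; 222 426 511; 234 425 511; 
cam [-264.4  -22.7  356.2]
```

```bash
python3 -m crank '[0,0,0,0,0,0,40, 0,0,0,0,0,0,40, 0,0,0,0,0,0,40]'; python3 -c "
from h import *
d=quad('wrist');print(close_job())"
```

```text
time_s: 26.2
position: [0.4219, -0.128, 0.2302]
tool_rot: [[0.879, -0.283, 0.384], [-0.212, -0.953, -0.217], [0.427, 0.11, -0.897]]
ft_force: [-0.1, 0.5, -0.1]
grip_width: 0.034
[463, 0, 49, 35, 1370] [197.6  49.1  90. ] [[511, 0], [511, 34], [463, 32], [466, 0]]
[323, 40, 67, 119, 5928] [-12.4 -46.4  90. ] [[388, 40], [370, 158], [323, 148], [332, 45]]
[417, 47, 95, 310, 14955] [ 324.9 -247.2   90. ] [[511, 356], [417, 294], [425, 179], [458, 78], [511, 47]]
the job is handed in; nothing more can be done
None
```

The template is standing on its own in the deeper bay, leaning back on the rear rail, and the job was handed in at about 26 s.

- **How it was done:** I pushed the template off the front rest with the front pad until it leaned on the rear rail, then let it settle with the pads clear. I gripped it lightly at 20 N, slid it about 132 mm along the groove and lowered it 17 mm into the bay. I released it there, and it dropped the last few millimetres. The highest force I read was about 7 N.
- **Last checks:** The wrist camera puts its top corners within 4 px of where they should be at full depth, and level to about 1 px. It did not move over the last 0.3 s. The wrist force was about zero and the robot was touching nothing.
- **Setbacks and disagreements:**
    - The fingers reached less far than stated. A first push slid over the top edge and a first grip shut above it; in each case the template stayed where it was.
    - While I was feeling for the bay, the template rolled about 7° in the pads when its trailing corner caught the floor edge. I levelled it before lowering.
    - The scene camera reads positions about 5 mm off from the top camera. It hinted at a 1.5° tilt, which the sharper wrist view did not support.
- **Not fully checked:** weights b and c and the rule show no change in the top view. Weight a was hidden by the arm there at the end, though nothing was moved near it.

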